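# Clamp the lens cassettes and hang the tag

## Task

Set every lens cassette on the bench upright in one row down the middle of the ratchet clamp's bed, between the end stop and the jaw, broad sides facing along the row. Then pump the lever handle to and fro until the jaw has closed on the row and its sprung black pressure pad is clearly pressed in, and leave the lever swung back to its starting end. Last, hang the white tag by its eye on the slanted peg; leave everything else on the bench where it is.

Things in the scene. Friction and masses are not known exactly. Their poses are not given: they have to be found in the camera images.
- clamp: Ratchet clamp fixed to the bench: an aluminium bed, 160 mm wide (x) and 12 mm thick, running along the clamp's y axis, with a grey gear housing (110 by 125 by 36 mm high) at its +y end. Origin on the bench surface under the middle line of the bed; the row of cassettes lies along y on the line x = 0 of this frame, on the bed's top at z = 12 mm. The bed reaches from y = -165 to +110 mm; its sides are open.
- stop_face (a point): Middle of the inner face (looking to clamp +y) of the end stop, a fixed steel block 70 mm wide, 30 mm thick, 48 mm high above the bed; 23 mm above the bed. It is set at a different place along the bed from start to start. Axes as the clamp's.
- pad_face (a point): Middle of the face (looking to clamp -y, towards the stop) of the black pressure pad, 62 mm wide, 40 mm high, carried in front of the steel jaw block (70 mm wide, 46 mm high) that slides along the bed; 23 mm above the bed. Axes as the clamp's. At the start it is 160 to 180 mm from the stop face.
- pad (a joint): How far the sprung pressure pad is pressed into the jaw, m: 0 free, 0.0075 fully in; spring 1.2 N/mm, so 0.003 is about 4 N. It moves only when the jaw squeezes the row.
- jaw (a joint): How far the jaw has advanced towards the stop (clamp -y), m: 0 open, at most 0.13. It is driven only by the ratchet, 6 mm per tooth, and a friction brake holds it where it is left.
- lever (a joint): Ratchet lever angle, rad: 0 (its start) to 0.70, counter-clockwise from above; at 0 it points 20 degrees towards +y off clamp -x. Swinging to 0.70 drives the wheel (about 6 N at the knob); swinging back to near 0 lets the pawl click over a tooth, the jaw staying. After the first stroke each has 0.28 rad free play, then one tooth. Stays where left. Once tight the pawl slips harmlessly.
- lever_knob (a point): Centre of the lever's upright black cylindrical knob, 22 mm in diameter and 52 mm high (this point is half-way up; the knob's foot is on the lever bar). 120 mm from the lever's axis.
- lever_axis (a point): Point on the vertical axis of lever and ratchet wheel, at the height of the knob's centre.
- cassette1_mid (a point): Centre (half-way up) of a pale green lens cassette, a closed box 52 mm (its x) by 34 mm (its y) by 46 mm high, 150 g. Two to four of the four cassettes are present. In the clamp its 34 mm thickness (y) lies along the clamp's y, either way round.
- cassette2_mid (a point): Centre (half-way up) of a pale green lens cassette, a closed box 52 mm (its x) by 34 mm (its y) by 46 mm high, 150 g. Two to four of the four cassettes are present. In the clamp its 34 mm thickness (y) lies along the clamp's y, either way round.
- cassette3_mid (a point): Centre (half-way up) of a pale green lens cassette, a closed box 52 mm (its x) by 34 mm (its y) by 46 mm high, 150 g. Two to four of the four cassettes are present. In the clamp its 34 mm thickness (y) lies along the clamp's y, either way round.
- cassette4_mid (a point): Centre (half-way up) of a pale green lens cassette, a closed box 52 mm (its x) by 34 mm (its y) by 46 mm high, 150 g. Two to four of the four cassettes are present. In the clamp its 34 mm thickness (y) lies along the clamp's y, either way round.
- tag_rib (a point): Centre of the grip rib of the white tag. The tag is a plate 115 mm (its x) by 50 mm (y) by 6 mm thick (z), 80 g, lying flat with the rib up at the start; the rib is 40 mm long (x), 12 mm wide (y) and stands 23 mm above the plate's top face, 30 mm from the plate's middle towards tag -x. This point is 17 mm above the plate's underside.
- tag_eye (a point): Centre of the tag's eye, a through hole 28 mm in diameter, 66 mm from the rib's centre towards tag +x, half-way through the plate. Axes as the tag's; z is the hole's axis.
- stand: Fixed stand with an upright aluminium post, 36 mm wide, 222 mm high. Origin on the bench surface below the middle of the post's front face; stand +x points into the post, the peg leans out to stand -x (roughly towards the robot).
- peg_root (a point): Where the axis of the peg leaves the post's front face, 185 mm above the bench. The peg is a steel rod 9 mm in diameter, 55 mm long, rising at 45 degrees towards stand -x.
- peg_mid (a point): Point on the peg's axis half-way between root and tip. The tag hangs from the peg by its eye anywhere along it, rib end down.
- peg_tip (a point): Tip of the peg on its axis.
- bead_dish: Bystander: small glass dish, 70 mm across, 22 mm high. Origin under its centre.
- tweezers: Bystander: steel tweezers, 120 mm long, lying flat.
- tape_roll: Bystander: roll of clear tape lying flat, 76 mm across, 19 mm high.
- solvent: Bystander: white bottle, 52 mm across, 120 mm high.
- bead_jar: Bystander: small glass jar with a lid, 48 mm across, 55 mm high.

How it is judged:
By the outcome, as a careful person would: the job done as asked, in the order asked, and still so for the second after the job is handed in, with the robot touching nothing.
Of cassette1, cassette2, cassette3, cassette4 only 2 to 4 are there at a start; the rules pass over those that are not, and their reading is None.
At some moment in a run one of cassette1, cassette2, cassette3, cassette4 may be knocked a few centimetres aside while the robot is not near it.
It also fails if it takes over 210 s, if anything falls off the work surface, if the arm or the gripper's body presses on something with over 40 N, if the wrist force passes 120 N, or if a joint passes its speed limit or range.

## Robot

A 6-joint arm with a two-finger parallel gripper is mounted at the origin on the work surface. World frame = base frame: x ahead of the robot, y to its left, z up, the work surface at z = 0. Lengths are in m, angles in rad, forces in N, time in s.
With the tool pointing down it reaches from about 0.375 to 0.9 m from the base axis. Payload 3.1 kg.
Tool frame: the origin (TCP) lies at the very end of the fingers, on their centre line; the grasp point (between the pads) lies 19 mm behind it (robot.hold_point_z is the z of the grasp point in the tool frame, in m); z points along the fingers, y is the direction in which the jaws open and shut (so a half turn about z gives the same grasp; the last joint's range is limited). The gripper opens to 87 mm and grips with 3 to 60 N. Pads are 19 mm wide; open, the fingers measure 117 mm over their backs; the gripper's body (75 mm by 190 mm) begins 51 mm behind the grasp point.
Start: joints at [-1.407, 0.527, 1.433, -0, 1.181, -0.178], TCP at [0.21, -0.589, 0.223] pointing down, gripper open.
Joint ranges: [-3.08, 3.08], [-0.75, 2.2], [0.22, 2.44], [-1.43, 4.57], [0, 2.65], [-2.85, 2.85]. Speed limits (rad/s): [2.79, 2.79, 3.14, 3.14, 3.14, 3.14].

## Interface

Orientations are given as a unit quaternion [x, y, z, w].
In Python, from rig import robot, viewer, spotter gives the robot as it stands.
- The arm moves only by the shell command python3 -m crank 'ROWS' [FORCE]. ROWS is text: rows parted by semicolons, each of 7 numbers parted by spaces: the turn, a rotation vector about the tool's x, y, z in units of 5 degrees (1.0 is 5 degrees), then the shift along the tool's x, y, z in units of 40 mm (1.0 is 40 mm), then the gripper's target within -1 to 1 (shut at 1, half-way at 0, fully open at -1). A call has 1 to 5 rows; each row shifts and turns the pose as measured when the row begins, along the tool's axes as they then stand; what a row does not reach is not made up. A row lasts 1/8 s, in which the tool goes at most 62.5 mm and 10.7 degrees, less where a joint would pass 70% of its speed; a pose out of reach is approached as far as the arm can. A call is refused whole if a number of a shift passes 1 or a number of a turn 1, either way. A call with a gripper value outside its range is refused whole. The fingers move at their own pace and stop on an object; FORCE is the grip in N (left out, the last holds). Time passes only in rows, so rows that do not move let the fingers close. It gives the time, the measured TCP pose, the force and the opening at its end, in the units of the state.
- robot.get_obs(): the state, without advancing time (a new reading comes with each control period).
- viewer.camera(name): name is "side" or "top" or "wrist"; returns a dict with "img" (480x640x3 uint8, red, green, blue), "camera_matrix" (3x3 intrinsics, pixels), "xyz" and "attitude" of the camera in the world. Camera axes: x right, y down, z forward; pixel columns grow to the right and rows downward; lengths in m; the calibration is good to about 2 mm. A picture is of the moment at which its call begins. There is no depth.
- robot.hand_in(): hands the job in, once; it reports no verdict.
Trained networks look in a picture, given as the dict that the camera call returned (one of the last four; its "shot" number tells which), for a name from the list of things; names that differ only in an ending like _2 or _b are one class to them, and where a whole thing is asked for, a point or a joint stands for the part that bears it (a point fixed in the world has none). Each returns a list of dicts, best first, with "score" (0 to 1); they miss things now and then, are a little off and sometimes report something else, mostly with a low value. They report only what shows in the picture. A call takes as long as a camera call.
- spotter.boxes_of(name, picture): "at" ([x, y, z] in m, in the coordinates of the camera as it stood for that picture, good to about 4 mm: the middle of the surface that is visible of it).
The state is a dict: "time": time; "q": joint angles; "joint_velocities": joint speeds; "joint_torque": joint torques, N m; "position": TCP position; "tool_rot": TCP orientation; "ft_force": force on the tool from outside, world axes, zero at the start; "moment": the same for the moment, N m; "grip_width": finger opening in m.
Only numpy, scipy, OpenCV 4.12 (cv2) and the standard library are available. Lean on these libraries where they do the work, as an engineer would, in place of code of your own. Each camera call takes 0.05 s, during which the arm holds its last target.

## Working session

There is one attempt and no reset: what is moved stays moved. The work goes in short steps, Python scripts to look and compute and a shell command to move; the robot and the scene stay as the last step left them, time stands still between calls to the robot, and variables do not carry over. Pictures are saved under pics/ and viewed, and the job is handed in when it is done.

```bash
ls; mkdir -p pics; python3 - <<'E'
from rig import robot, viewer, spotter
import cv2
print(robot.get_obs(), robot.hold_point_z)
for n in ["side","top","wrist"]:
    p=viewer.camera(n); cv2.imwrite(f"pics/{n}0.png",p["img"][:,:,::-1]); print(n,p["camera_matrix"],p["xyz"],p["attitude"])
E
```

```text
pics
{'time': 0.0, 'q': array([-1.40750097e+00,  5.28434297e-01,  1.43391720e+00,  2.02175035e-05,
        1.18142400e+00, -1.78506127e-01]), 'joint_velocities': array([-0.00051821, -0.00322483,  0.00076813,  0.00063445,  0.00028622,
        0.00021867]), 'joint_torque': array([ 6.37379944e-04, -4.40038669e+01, -1.76591563e+01,  6.33929973e-02,
        5.79287577e-02, -1.56319124e-04]), 'position': array([ 0.20939667, -0.58808502,  0.2215865 ]), 'tool_rot': array([ 9.85432045e-01,  1.70066146e-01,  1.76482092e-05, -1.09131709e-03]), 'ft_force': array([-0.31020744, -0.0899994 ,  0.11760171]), 'moment': array([ 0.01556693, -0.00574356,  0.00321291]), 'grip_width': 0.08709500043531382} -0.0187
side [[544.17592174   0.         315.79327664]
 [  0.         544.17592174 235.27037332]
 [  0.           0.           1.        ]] [-0.04866954  0.95746496  1.23363803] [-0.24518172  0.88264525 -0.3834528   0.11741909]
top [[621.34807839   0.         317.39188135]
 [  0.         621.34807839 248.01795973]
 [  0.           0.           1.        ]] [ 0.51482285 -0.00863268  1.56968412] [-0.70573514  0.70821105 -0.0128381   0.01449845]
wrist [[377.33590661   0.         321.1038591 ]
 [  0.         377.33590661 230.97308312]
 [  0.           0.           1.        ]] [ 0.27760598 -0.5624965   0.38358876] [ 0.80982634 -0.571608   -0.07686039  0.10741543]
```

View pics/side0.png

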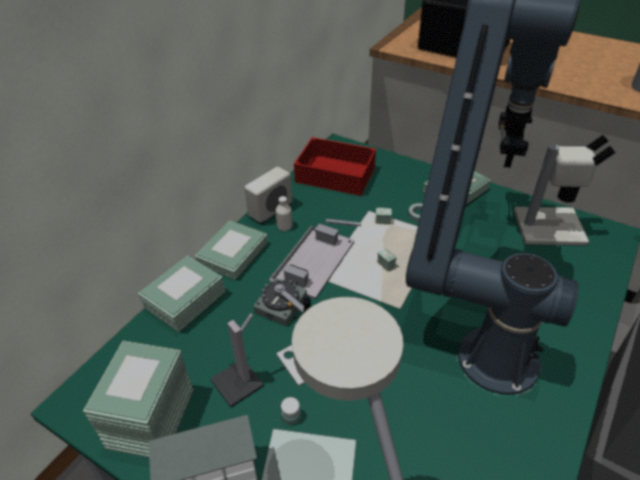

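View pics/top0.png

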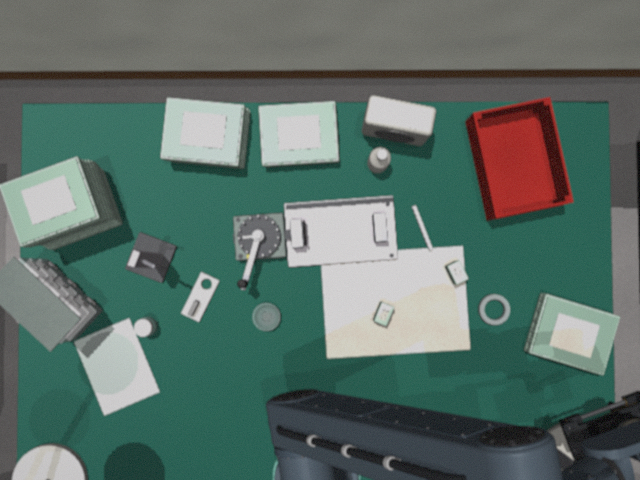

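View pics/wrist0.png

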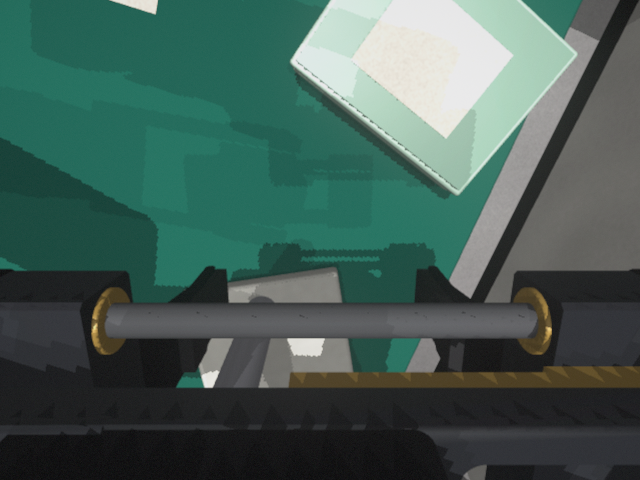

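```bash
cat > h.py <<'E'
from rig import robot, viewer, spotter
import numpy as np, cv2
from scipy.spatial.transform import Rotation as R
def cam(n,save=None):
    p=viewer.camera(n)
    if save: cv2.imwrite(f"pics/{save}.png",p["img"][:,:,::-1])
    return p
def w(p,at): return R.from_quat(p["attitude"]).apply(at)+p["xyz"]
def px(p,X):
    c=R.from_quat(p["attitude"]).inv().apply(np.array(X)-p["xyz"]); c=p["camera_matrix"]@c; return c[:2]/c[2]
def ray(p,u,v,z):
    d=R.from_quat(p["attitude"]).apply(np.linalg.inv(p["camera_matrix"])@[u,v,1]); return p["xyz"]+d*(z-p["xyz"][2])/d[2]
def find(p,name,k=4,mn=0.2):
    for r in spotter.boxes_of(name,p)[:k]:
        if r["score"]>mn: print(name,round(r["score"],2),np.round(w(p,r["at"]),4),np.round(px(p,w(p,r["at"]))))
def crop(p,u0,v0,u1,v1,s,name,gain=1.6):
    i=p["img"][v0:v1,u0:u1,::-1]; i=cv2.resize(i,None,fx=s,fy=s,interpolation=cv2.INTER_CUBIC)
    cv2.imwrite(f"pics/{name}.png",np.clip(i*gain,0,255).astype(np.uint8))
def st():
    o=robot.get_obs(); r=R.from_quat(o["tool_rot"]); 
    print("t",round(o["time"],2),"p",np.round(o["position"],4),"x",np.round(r.apply([1,0,0]),3),"z",np.round(r.apply([0,0,1]),3),"w",round(o["grip_width"],4),"F",np.round(o["ft_force"],1)); return o,r
def go(target,yaw=None):
    """print needed shift in tool axes (units 40mm) and yaw turn"""
    o,r=st(); d=r.inv().apply(np.array(target)-o["position"]); print("shift units",np.round(d/0.04,2))
    if yaw is not None:
        # desired: z down, tool x at angle yaw
        x=np.array([np.cos(yaw),np.sin(yaw),0]); z=np.array([0,0,-1.]); y=np.cross(z,x)
        D=R.from_matrix(np.c_[x,y,z]); a=(r.inv()*D).as_rotvec(); print("turn units",np.round(np.degrees(a)/5,2))
E
python3 - <<'E'
from h import *
p=cam("top"); q=cam("side")
for c in (p,q):
    print('---',c["shot"])
    for n in ["cassette1_mid","clamp","stop_face","pad_face","lever_knob","lever_axis","tag_rib","tag_eye","stand","peg_root","peg_mid","peg_tip","bead_dish","tweezers","tape_roll","solvent","bead_jar"]: find(c,n)
crop(p,120,180,520,360,2,"t1",2)
crop(q,200,180,520,440,2.4,"s1",2)
E
```

```text
--- 4
cassette1_mid 0.34 [ 0.6234 -0.1589  0.063 ] [381. 227.]
cassette1_mid 0.32 [ 0.7829 -0.1554  0.0817] [379. 160.]
clamp 0.65 [0.4485 0.2958 0.0046] [198. 299.]
clamp 0.57 [ 0.6095 -0.0076  0.0092] [318. 234.]
stop_face 0.56 [ 0.6238 -0.1585  0.063 ] [380. 227.]
lever_knob 0.9 [0.5396 0.1587 0.0677] [250. 262.]
lever_axis 0.73 [ 0.6077 -0.0063  0.0131] [318. 235.]
lever_axis 0.7 [0.6091 0.0473 0.0576] [296. 233.]
tag_rib 0.9 [0.45   0.2956 0.0056] [198. 298.]
tag_rib 0.39 [0.5486 0.3916 0.0129] [159. 259.]
tag_eye 0.57 [0.4474 0.2913 0.0086] [199. 299.]
tag_eye 0.43 [ 0.4089 -0.1675  0.0498] [384. 315.]
tag_eye 0.28 [0.6049 0.0257 0.0546] [305. 235.]
stand 0.55 [0.5504 0.3928 0.01  ] [159. 258.]
peg_root 0.96 [0.5505 0.394  0.0113] [158. 258.]
peg_root 0.33 [ 0.4079 -0.1665  0.0473] [384. 316.]
peg_root 0.3 [0.6051 0.0247 0.0542] [305. 235.]
peg_mid 0.92 [0.5527 0.3906 0.0137] [160. 257.]
peg_tip 0.94 [0.543  0.389  0.0093] [161. 261.]
bead_dish 0.63 [0.4497 0.2929 0.0081] [199. 298.]
bead_dish 0.56 [0.3999 0.1276 0.0129] [264. 318.]
bead_dish 0.39 [ 0.4099 -0.1658  0.0487] [383
[... 555 characters left out ...]
 [303. 282.]
lever_axis 0.73 [0.4636 0.3025 0.0034] [289. 365.]
tag_rib 0.56 [0.4645 0.303  0.002 ] [289. 365.]
tag_eye 0.64 [0.4667 0.3032 0.003 ] [288. 365.]
tag_eye 0.5 [ 0.7787 -0.1407  0.0607] [283. 216.]
tag_eye 0.43 [ 0.4332 -0.4229  0.0176] [413. 212.]
tag_eye 0.41 [0.5414 0.41   0.0111] [241. 381.]
stand 0.96 [0.5387 0.4087 0.0056] [242. 382.]
peg_root 0.57 [0.5404 0.4087 0.0116] [241. 381.]
peg_root 0.47 [0.5938 0.0492 0.0065] [300. 284.]
peg_mid 0.86 [0.5406 0.4078 0.0112] [242. 380.]
peg_tip 0.89 [0.5361 0.4054 0.0075] [244. 381.]
tweezers 0.53 [ 0.624  -0.2671  0.0029] [342. 222.]
solvent 0.64 [ 0.7799 -0.1425  0.0603] [283. 215.]
bead_jar 0.94 [0.3733 0.4306 0.0531] [290. 409.]
```

```bash
python3 -m crank '0 0 0 0 0 -1 -1; 0 0 0 0 0 -1 -1'
```

```text
time: 2.2
position: [0.209, -0.5865, 0.3]
tool_rot: [0.985, 0.17, 0.0, -0.005]
ft_force: [0.7, -1.1, -0.5]
grip_width: 0.0871
```

View pics/t1.png

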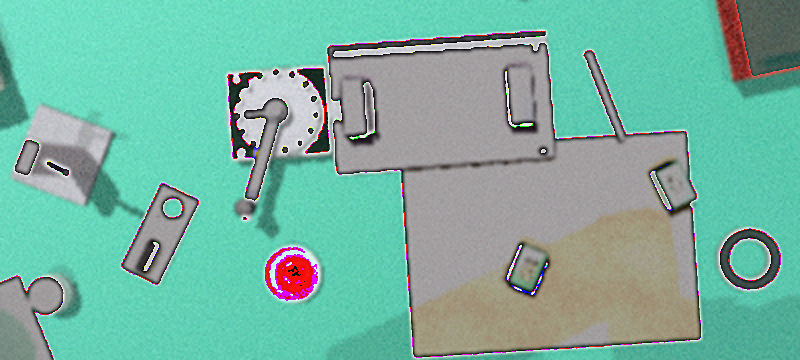

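View pics/s1.png

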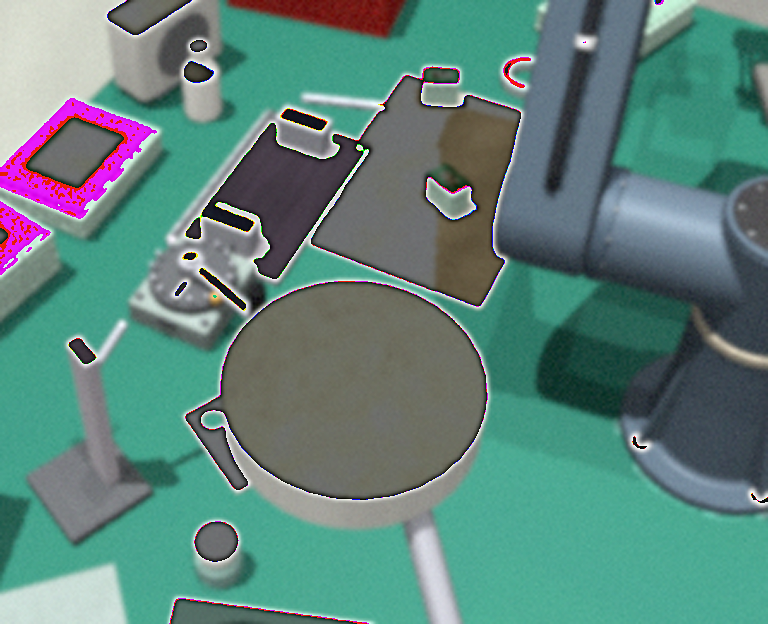

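```bash
sed -i 's/i\*gain/i.astype(float)*gain/' h.py; python3 - <<'E'
from h import *
p=cam("top"); 
crop(p,225,185,405,295,4.4,"t2",1.3)
crop(p,360,240,510,345,5,"t3",1.3)
crop(p,120,225,290,340,4.6,"t4",1.3)
E
```

```text
(no output)
```

View pics/t2.png

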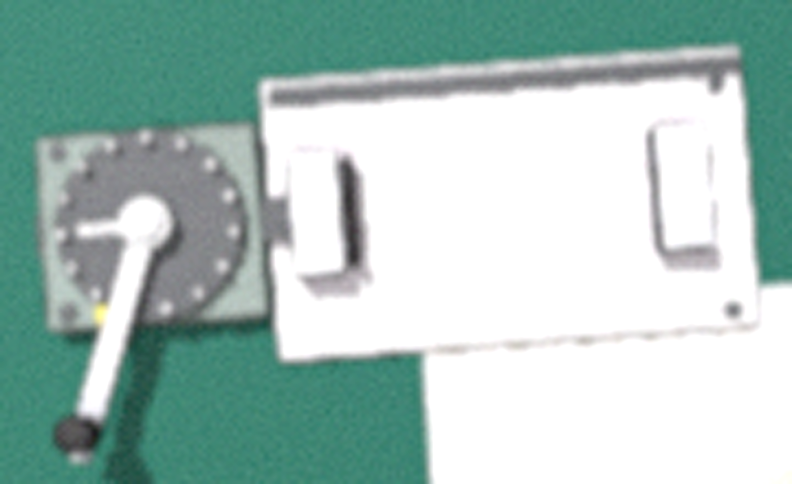

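View pics/t3.png

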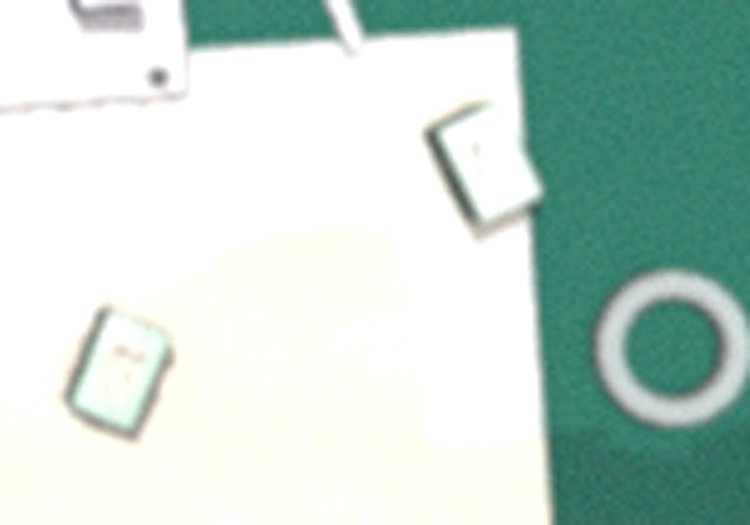

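View pics/t4.png

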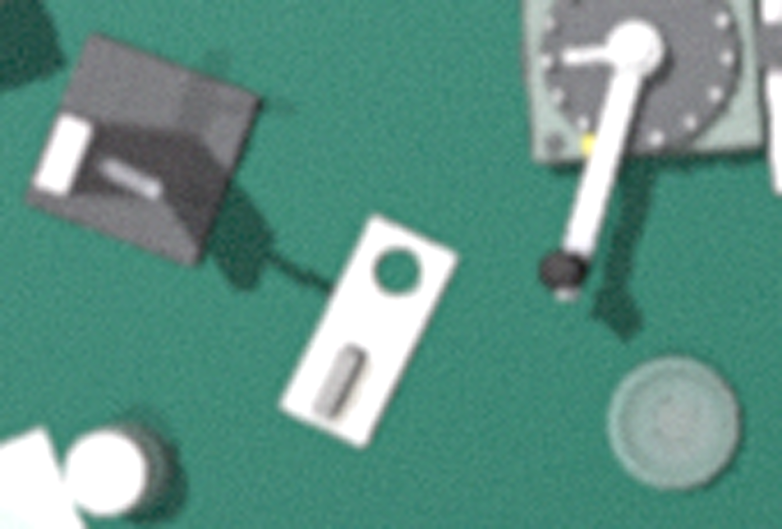

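```bash
python3 - <<'E'
from h import *
p=cam("top")
def f(pts,s,o,z): return np.array([ray(p,a/s+o[0],b/s+o[1],z)[:2] for a,b in pts])
np.set_printoptions(precision=4,suppress=True)
o2=(225,185);o3=(360,240);o4=(120,225)
bed=f([(262,80),(739,46),(758,325),(282,360)],4.4,o2,.012);print("bed",bed)
d=bed[0]-bed[1]; print("ax",np.degrees(np.arctan2(d[1],d[0]))-90, np.linalg.norm(d)); d=bed[3]-bed[2]; print(np.degrees(np.arctan2(d[1],d[0]))-90, np.linalg.norm(d), np.linalg.norm(bed[0]-bed[3]))
print("hous",f([(38,138),(258,124),(270,318),(50,330)],4.4,o2,.036))
print("axis",f([(145,222)],4.4,o2,.06))
print("knob",f([(77,433)],4.4,o2,.09))
print("jawtop",f([(290,150),(340,150),(345,275),(300,275)],4.4,o2,.058))
print("stoptop",f([(655,125),(710,120),(718,248),(665,250)],4.4,o2,.060))
print("A",f([(112,310),(172,348),(140,437),(75,400)],5,o3,.046).mean(0))
print("B",f([(435,130),(490,103),(540,192),(484,222)],5,o3,.046).mean(0))
t=f([(375,215),(457,257),(362,446),(280,405)],4.6,o4,.006);print("tag",t,t.mean(0),"eye",f([(398,270)],4.6,o4,.003),"rib",f([(344,378)],4.6,o4,.029))
print("post top",f([(65,118),(92,124),(72,194),(37,187)],4.6,o4,.222),"tip",f([(157,190)],4.6,o4,.224),"root",f([(105,165)],4.6,o4,.185))
E
```

```text
bed [[ 0.6883  0.0772]
 [ 0.7068 -0.1957]
 [ 0.5472 -0.2052]
 [ 0.5282  0.066 ]]
ax 3.8782758735342924 0.2734794578923258
4.004518512259523 0.271868398531255 0.16048101587410607
hous [[0.6533 0.202 ]
 [0.6608 0.0781]
 [0.5516 0.0716]
 [0.5453 0.195 ]]
axis [[0.6043 0.1394]]
knob [[0.4885 0.1732]]
jawtop [[0.6441 0.0592]
 [0.644  0.0315]
 [0.5747 0.0289]
 [0.5748 0.0538]]
stoptop [[ 0.6571 -0.1431]
 [ 0.6598 -0.1735]
 [ 0.5888 -0.1774]
 [ 0.5878 -0.1481]]
A [ 0.41   -0.1697]
B [ 0.5129 -0.3479]
tag [[0.5166 0.2867]
 [0.4935 0.2417]
 [0.3908 0.2933]
 [0.4132 0.3381]] [0.4535 0.2899] eye [[0.4865 0.2745]] rib [[0.4291 0.2987]]
post top [[0.5626 0.3925]
 [0.5598 0.3797]
 [0.5268 0.3889]
 [0.5301 0.4054]] tip [[0.5285 0.3482]] root [[0.5411 0.3839]]
```

```bash
python3 -m crank '0 0 -1 0.8 -0.7 0 -1; 0 0 -1 0.8 -0.7 0 -1; 0 0 -1 0.8 -0.6 0 -1; 0 0 -1 0.8 -0.6 0 -1; 0 0 -1 0.8 -0.5 0 -1' && python3 -c "
from h import *
go([.41,-.17,.25],np.radians(68))"
```

```text
time: 2.92
position: [0.2882, -0.3993, 0.3014]
tool_rot: [0.923, 0.384, -0.0, 0.0]
ft_force: [0.5, -0.6, -0.7]
grip_width: 0.0874
t 2.92 p [ 0.2882 -0.3993  0.3014] x [ 0.705  0.709 -0.   ] z [ 0.    -0.001 -1.   ] w 0.0874 F [ 0.5 -0.6 -0.7]
shift units [ 6.21 -1.89  1.28]
turn units [ 0.01  0.01 -4.57]
```

```bash
python3 -m crank '0 0 -1 1 -0.4 0.2 -1; 0 0 -1 1 -0.5 0.2 -1; 0 0 -1 1 -0.6 0.2 -1; 0 0 -1 1 -0.7 0.3 -1; 0 0 -0.5 1 -0.8 0.3 -1' && python3 -c "
from h import *
go([.41,-.17,.25],np.radians(68))
p=cam('wrist','w1'); find(p,'cassette1_mid'); q=cam('top'); find(q,'cassette1_mid')"
```

```text
time: 3.55
position: [0.3016, -0.1646, 0.2505]
tool_rot: [0.827, 0.562, 0.001, 0.001]
ft_force: [0.6, 0.6, 1.0]
grip_width: 0.0872
t 3.55 p [ 0.3016 -0.1646  0.2505] x [ 0.369  0.93  -0.   ] z [ 0.002 -0.001 -1.   ] w 0.0872 F [0.6 0.6 1. ]
shift units [0.87 2.57 0.02]
turn units [0.03 0.01 0.07]
cassette1_mid 0.39 [ 0.4077 -0.1609  0.0467] [422. 162.]
```

View pics/w1.png

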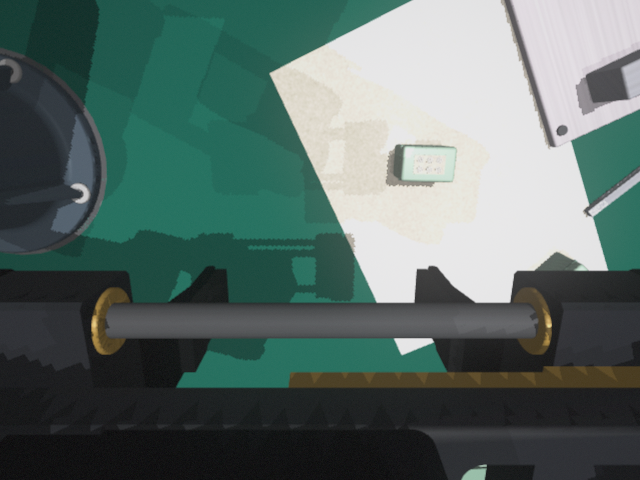

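```bash
python3 -c "
from h import *
p=cam('wrist'); crop(p,370,120,490,210,6,'w2',1.2)
print(ray(p,428,163,.046))"
```

```text
[ 0.41256205 -0.16489527  0.046     ]
```

View pics/w2.png

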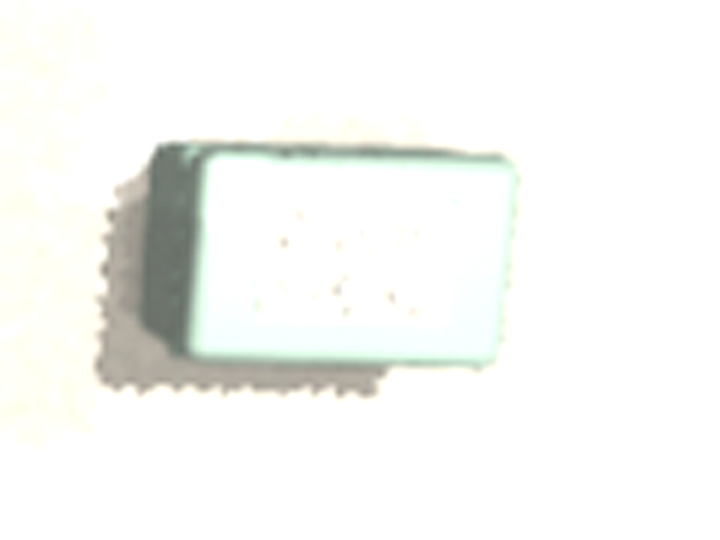

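```bash
python3 -m crank '0 0 0 0.35 0.9 0 -1; 0 0 0 0.35 0.9 0.2 -1; 0 0 0 0.2 0.8 0.6 -1; 0 0 0 0 0 0 -1' && python3 -c "
from h import *
go([.4125,-.165,.01],np.radians(68))
p=cam('wrist','w3'); q=cam('top'); crop(q,120,180,520,400,2,'t5',1.0)"
```

```text
time: 4.3
position: [0.4204, -0.1803, 0.2203]
tool_rot: [0.83, 0.558, 0.001, 0.007]
ft_force: [0.4, 0.7, 0.2]
grip_width: 0.0869
t 4.3 p [ 0.4204 -0.1803  0.2203] x [ 0.377  0.926 -0.006] z [ 0.01  -0.011 -1.   ] w 0.0869 F [0.4 0.7 0.2]
shift units [ 0.31 -0.4   5.25]
turn units [ 0.15  0.07 -0.03]
```

View pics/w3.png

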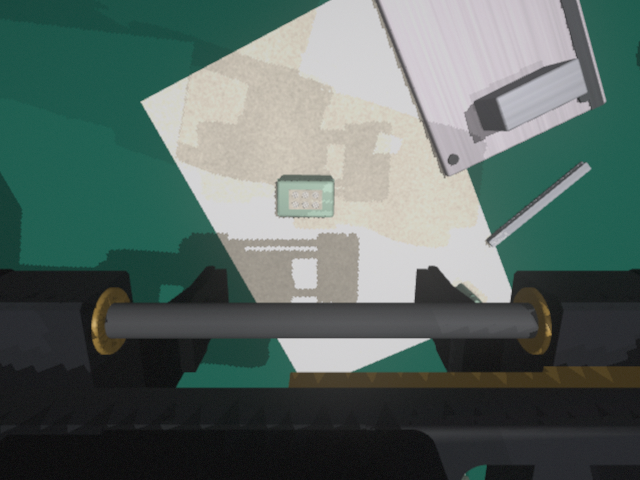

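View pics/t5.png

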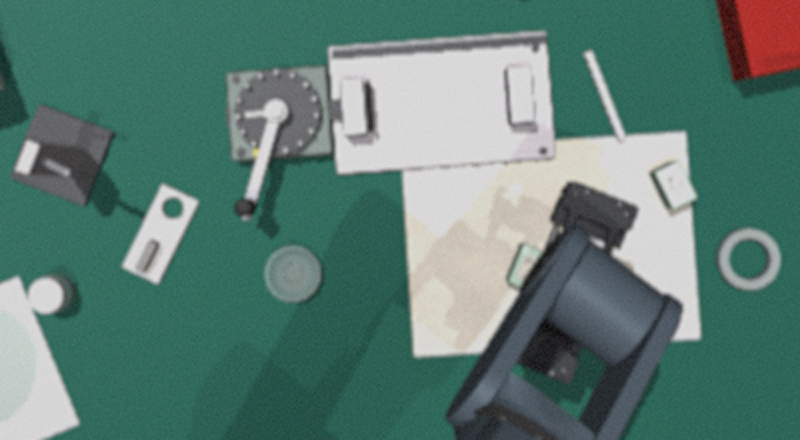

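```bash
python3 -c "
from h import *
p=cam('wrist'); crop(p,250,150,360,240,6,'w4',1.2)
print(ray(p,306,198.5,.046))"
```

```text
[ 0.41234955 -0.16466629  0.046     ]
```

```bash
python3 -m crank '0.1 0.1 0 0.3 -0.4 0.2 -1; 0 0 0 0 0 1 -1; 0 0 0 0 0 1 -1; 0 0 0 0 0 0 -1' && python3 -c "
from h import *
go([.4125,-.165,.01],np.radians(68))"
```

```text
time: 4.95
position: [0.407, -0.1643, 0.1361]
tool_rot: [0.831, 0.556, 0.004, 0.005]
ft_force: [-1.2, -0.3, -0.6]
grip_width: 0.0873
t 4.95 p [ 0.407  -0.1643  0.1361] x [0.382 0.924 0.   ] z [ 0.012 -0.004 -1.   ] w 0.0873 F [-1.2 -0.3 -0.6]
shift units [0.03 0.09 3.16]
turn units [ 0.14 -0.   -0.09]
```

View pics/w4.png

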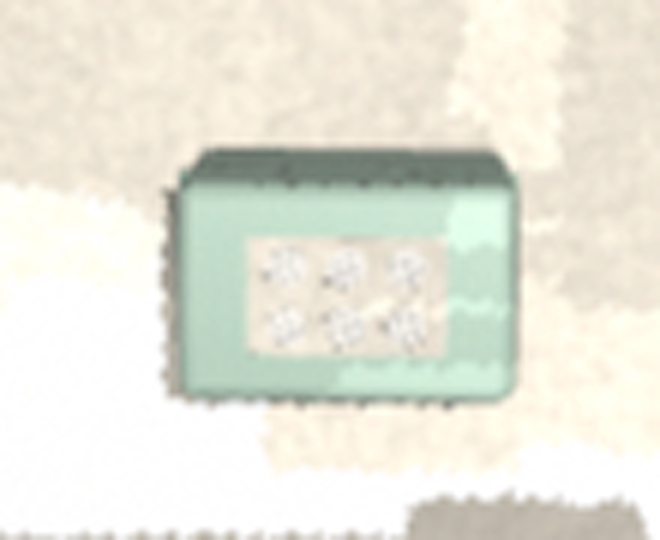

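```bash
python3 -m crank '0.1 0 0 0 0.1 1 -1; 0 0 0 0 0 1 -1; 0 0 0 0 0 0.8 -1; 0 0 0 0 0 0 -1' && python3 -c "
from h import *
go([.412,-.165,.01],np.radians(68))"
```

```text
time: 5.45
position: [0.417, -0.1722, 0.0295]
tool_rot: [0.832, 0.555, 0.004, 0.01]
ft_force: [-0.5, -0.1, 0.5]
grip_width: 0.0871
t 5.45 p [ 0.417  -0.1722  0.0295] x [ 0.384  0.923 -0.004] z [ 0.017 -0.011 -1.   ] w 0.0871 F [-0.5 -0.1  0.5]
shift units [ 0.12 -0.19  0.48]
turn units [ 0.23  0.05 -0.12]
```

```bash
python3 -m crank '0.2 0.1 0 0.1 -0.2 0.45 -1; 0 0 0 0 0 0 1; 0 0 0 0 0 0 1; 0 0 0 0 0 0 1; 0 0 0 0 0 0 1' 20 && python3 -c "
from h import *
go([.412,-.165,.01],np.radians(68))"
```

```text
time: 6.08
position: [0.416, -0.1695, 0.0193]
tool_rot: [0.832, 0.555, 0.005, 0.007]
ft_force: [-1.4, -0.4, -1.0]
grip_width: 0.0548
t 6.08 p [ 0.416  -0.1695  0.0193] x [0.385 0.923 0.001] z [ 0.016 -0.006 -1.   ] w 0.0548 F [-1.4 -0.4 -1. ]
shift units [ 0.07 -0.14  0.23]
turn units [ 0.2  -0.01 -0.13]
```

```bash
python3 -m crank '0 0 0 0 0 0 1; 0 0 0 0 0 0 1; 0 0 0 0 0 -1 1; 0 0 0 0 0 -1 1; 0 0 0 0 0 0 1' 20 && python3 -c "
from h import *
go([.622,-.126,.12],np.radians(93.9))
p=cam('wrist','w5')"
```

```text
time: 6.7
position: [0.4141, -0.1688, 0.0996]
tool_rot: [0.832, 0.555, 0.005, 0.005]
ft_force: [-0.4, -0.3, -1.5]
grip_width: 0.0519
t 6.7 p [ 0.4141 -0.1688  0.0996] x [0.385 0.923 0.002] z [ 0.013 -0.003 -1.   ] w 0.0519 F [-0.4 -0.3 -1.5]
shift units [ 2.99  4.39 -0.45]
turn units [ 0.16  0.01 -5.31]
```

View pics/w5.png

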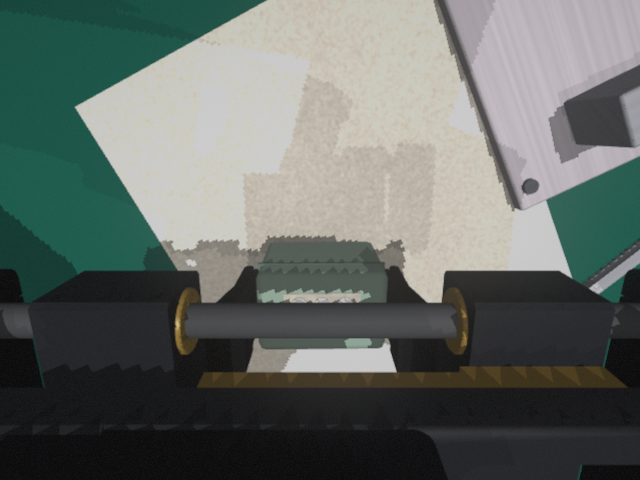

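```bash
python3 -m crank '0.1 0 -1 0.6 0.9 -0.3 1; 0 0 -1 0.5 0.95 -0.3 1; 0 0 -1 0.4 1 0 1; 0 0 -1 0.3 1 0 1; 0 0 -1 0.2 1 0 1' && python3 -c "
from h import *
go([.622,-.1274,.12],np.radians(93.9))"
```

```text
time: 7.38
position: [0.6187, -0.1281, 0.1116]
tool_rot: [0.689, 0.725, -0.002, -0.01]
ft_force: [-0.6, -0.3, -1.9]
grip_width: 0.0521
t 7.38 p [ 0.6187 -0.1281  0.1116] x [-0.051  0.999  0.012] z [-0.018  0.012 -1.   ] w 0.0521 F [-0.6 -0.3 -1.9]
shift units [ 0.02  0.08 -0.21]
turn units [-0.2  -0.14 -0.19]
```

```bash
python3 -m crank '-0.2 -0.1 -0.2 0 0.1 0 1; 0 0 0 0 0 0 1' && python3 -c "
from h import *
go([.622,-.1274,.03],np.radians(93.9))
p=cam('wrist','w6'); q=cam('side'); crop(q,270,180,400,320,4,'s2',1.1)"
```

```text
time: 7.62
position: [0.6227, -0.1264, 0.1064]
tool_rot: [0.681, 0.732, 0.001, -0.004]
ft_force: [0.1, -1.0, -1.9]
grip_width: 0.052
t 7.62 p [ 0.6227 -0.1264  0.1064] x [-0.071  0.997  0.006] z [-0.005  0.006 -1.   ] w 0.052 F [ 0.1 -1.  -1.9]
shift units [-0.03 -0.01  1.91]
turn units [-0.05 -0.07  0.04]
```

View pics/w6.png

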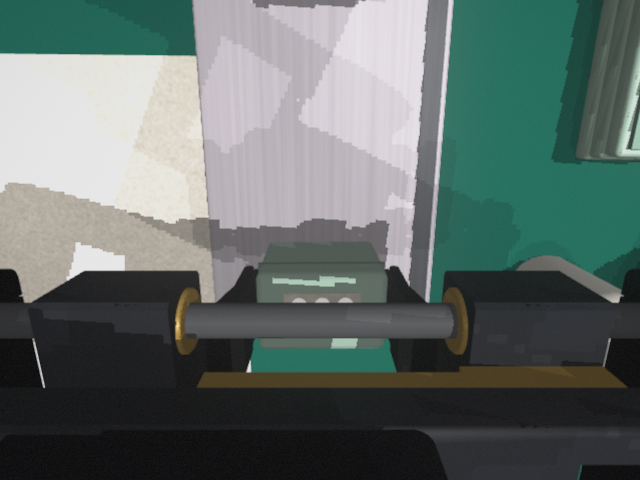

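View pics/s2.png

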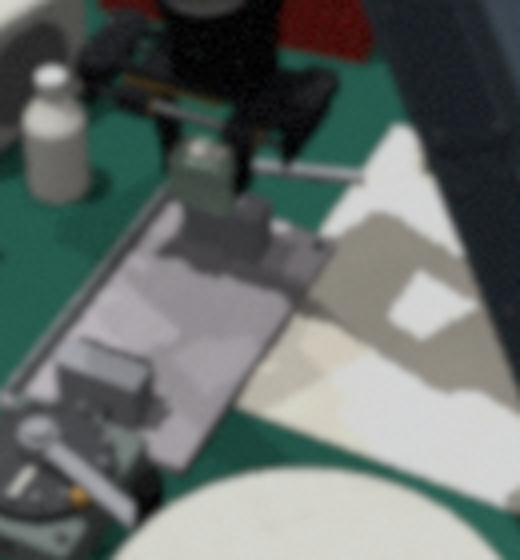

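```bash
python3 -m crank '0 0 0 0.1 0 0.7 1; 0 0 0 0.05 0 0.7 1; 0 0 0 0 0 0.3 1; 0 0 0 0 0 0 1' && python3 -c "
from h import *
go([.622,-.1224,.031],np.radians(93.9))"
```

```text
time: 8.22
position: [0.6189, -0.1221, 0.0382]
tool_rot: [0.683, 0.73, 0.0, -0.004]
ft_force: [0.1, -0.0, -1.4]
grip_width: 0.0516
t 8.22 p [ 0.6189 -0.1221  0.0382] x [-0.066  0.998  0.006] z [-0.006  0.006 -1.   ] w 0.0516 F [ 0.1 -0.  -1.4]
shift units [-0.01  0.08  0.18]
turn units [-0.06 -0.07 -0.03]
```

```bash
python3 -m crank '0 0 0 0 0.07 0.15 1; 0 0 0 0 0.03 0.05 1; 0 0 0 0 0 0.05 1; 0 0 0 0 0 0 1' && python3 -c "
from h import *
go([.622,-.1224,.031],np.radians(93.9))"
```

```text
time: 8.72
position: [0.6242, -0.1228, 0.0326]
tool_rot: [0.684, 0.73, 0.001, -0.002]
ft_force: [-0.2, 0.0, -1.6]
grip_width: 0.0516
t 8.72 p [ 0.6242 -0.1228  0.0326] x [-0.066  0.998  0.004] z [-0.002  0.004 -1.   ] w 0.0516 F [-0.2  0.  -1.6]
shift units [ 0.01 -0.05  0.04]
turn units [-0.02 -0.05 -0.03]
```

```bash
python3 -m crank '0 0 0 0 -0.03 0.07 1; 0 0 0 0 -0.02 0 -0.6; 0 0 0 0 0 0 -0.6; 0 0 0 0 0 0 -0.6; 0 0 0 0 0 0 -0.6' && python3 -c "
from h import *
go([.622,-.1224,.031],np.radians(93.9))"
```

```text
time: 9.35
position: [0.6243, -0.1236, 0.0314]
tool_rot: [0.684, 0.73, 0.002, 0.0]
ft_force: [-0.9, 1.0, -0.2]
grip_width: 0.0689
t 9.35 p [ 0.6243 -0.1236  0.0314] x [-0.066  0.998  0.002] z [ 0.003  0.002 -1.   ] w 0.0689 F [-0.9  1.  -0.2]
shift units [ 0.03 -0.06  0.01]
turn units [ 0.03 -0.02 -0.03]
```

```bash
python3 -m crank '0 0 0 0 0 -0.9 -0.6; 0 0 0 0 0 -1 -1; 0 0 0 0 0 -1 -1; 0 0 0 -0.5 0 -1 -1; 0 0 0 -1 -0.3 -0.3 -1' && python3 -c "
from h import *
go([.513,-.348,.2],np.radians(114))
q=cam('top'); find(q,'cassette1_mid'); crop(q,240,180,520,340,2.8,'t6',1.1)"
```

```text
time: 9.98
position: [0.6152, -0.1826, 0.2013]
tool_rot: [0.682, 0.732, 0.001, -0.003]
ft_force: [1.0, -1.5, 0.3]
grip_width: 0.0863
t 9.97 p [ 0.6152 -0.1826  0.2013] x [-0.07   0.998  0.005] z [-0.003  0.005 -1.   ] w 0.0863 F [ 1.  -1.5  0.3]
shift units [-3.95 -2.84  0.02]
turn units [-0.02 -0.06 -3.99]
```

View pics/t6.png

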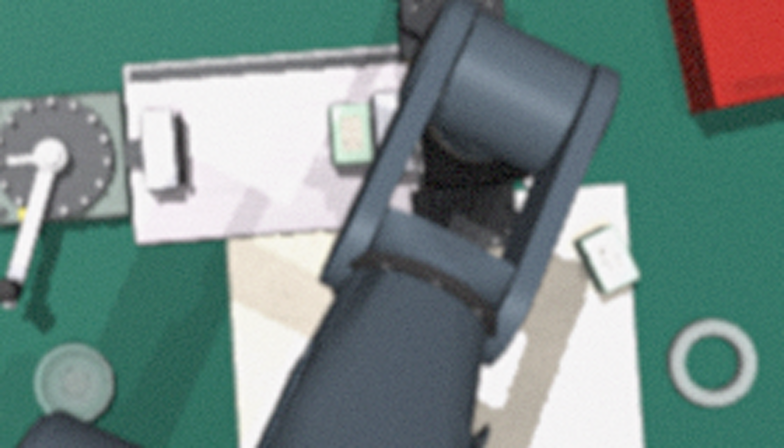

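```bash
python3 -m crank '0 0 -1 -0.8 -0.55 0 -1; 0 0 -1 -0.75 -0.65 0 -1; 0 0 -1 -0.7 -0.7 0 -1; 0 0 -1 -0.6 -0.75 0 -1; 0 0 0 -0.55 -0.8 0 -1' && python3 -c "
from h import *
go([.513,-.348,.2],np.radians(114))
p=cam('wrist','w7'); crop(p,230,130,400,280,4.5,'w8',1.1);find(p,'cassette1_mid')"
```

```text
time: 10.7
position: [0.5097, -0.3526, 0.1971]
tool_rot: [0.54, 0.841, 0.002, -0.005]
ft_force: [-0.1, 0.1, 0.7]
grip_width: 0.0868
t 10.7 p [ 0.5097 -0.3526  0.1971] x [-0.416  0.909  0.011] z [-0.007  0.009 -1.   ] w 0.0868 F [-0.1  0.1  0.7]
shift units [ 0.07  0.12 -0.07]
turn units [-0.03 -0.12  0.12]
```

View pics/w8.png

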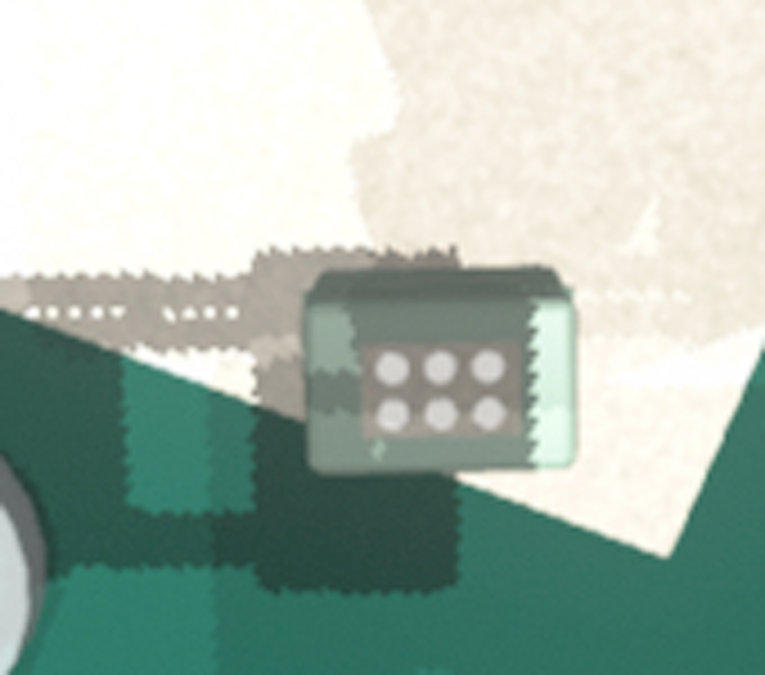

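```bash
python3 -c "
from h import *
p=cam('wrist'); t=ray(p,328.2,215.1,.046); print(t); t[2]=.014; go(t,np.radians(114.5))"
```

```text
[ 0.51354095 -0.34944649  0.046     ]
t 10.85 p [ 0.5096 -0.3534  0.1971] x [-0.412  0.911  0.01 ] z [-0.007  0.008 -1.   ] w 0.0871 F [ 1.1  1.  -0.3]
shift units [0.   0.14 4.58]
turn units [-0.03 -0.12 -0.03]
```

```bash
python3 -m crank '0 -0.1 0 0 0.13 1 -1; 0 0 0 0 0 1 -1; 0 0 0 0 0 1 -1; 0 0 0 0 0 0.8 -1; 0 0 0 0 0 0.2 -1' && python3 -c "
from h import *
go([.5135,-.3494,.014],np.radians(114.5))"
```

```text
time: 11.48
position: [0.5184, -0.3441, 0.0331]
tool_rot: [0.54, 0.841, 0.001, -0.001]
ft_force: [-0.5, 0.6, 0.5]
grip_width: 0.087
t 11.47 p [ 0.5184 -0.3441  0.0331] x [-0.416  0.909  0.002] z [ 0.     0.003 -1.   ] w 0.087 F [-0.5  0.6  0.5]
shift units [-0.07 -0.17  0.48]
turn units [ 0.01 -0.03  0.01]
```

```bash
python3 -m crank '0 0 0 -0.07 -0.15 0.45 -1; 0 0 0 0 0 0.1 -1; 0 0 0 0 0 0 1; 0 0 0 0 0 0 1; 0 0 0 0 0 0 1' 20 && python3 -c "
from h import *
go([.5135,-.3494,.014],np.radians(114.5))"; python3 -m crank '0 0 0 0 0 0 1; 0 0 0 0 0 0 1; 0 0 0 0 0 0 1' 20;  python3 -c "
from h import *
go([.5135,-.3494,.014],np.radians(114.5))"
```

```text
time: 12.1
position: [0.5164, -0.3498, 0.0128]
tool_rot: [0.54, 0.842, 0.001, 0.002]
ft_force: [-0.7, 1.1, -0.2]
grip_width: 0.0647
t 12.1 p [ 0.5164 -0.3498  0.0128] x [-0.417  0.909 -0.003] z [ 0.004 -0.001 -1.   ] w 0.0647 F [-0.7  1.1 -0.2]
shift units [ 0.04 -0.06 -0.03]
turn units [0.04 0.03 0.03]
time: 12.48
position: [0.5165, -0.35, 0.0134]
tool_rot: [0.54, 0.842, 0.001, 0.003]
ft_force: [0.1, -0.1, -1.2]
grip_width: 0.0521
t 12.47 p [ 0.5165 -0.35    0.0134] x [-0.417  0.909 -0.003] z [ 0.005 -0.002 -1.   ] w 0.0521 F [ 0.1 -0.1 -1.2]
shift units [ 0.05 -0.06 -0.01]
turn units [0.04 0.04 0.02]
```

```bash
python3 -m crank '0 0 0 0 0 -1 1; 0 0 0 0 0 -1 1; 0 0 0 0 0 -1 1; 0 0 1 0.7 0.75 0 1; 0 0 1 0.8 0.65 0 1' && python3 -m crank '0 0 1 0.85 0.6 0 1; 0 0 1 0.9 0.5 0 1; 0 0 0 0.9 0.45 0 1; 0 0 0 0.9 0.4 0 1; 0 0 0 0.8 0.4 0 1' && python3 -c "
from h import *
go([.619,-.082,.08],np.radians(93.9))
cam('wrist','w9');q=cam('top'); crop(q,240,180,520,340,2.8,'t7',1.1)"
```

```text
time: 13.1
position: [0.5448, -0.2742, 0.1355]
tool_rot: [0.616, 0.788, 0.001, 0.002]
ft_force: [0.0, -0.3, -1.4]
grip_width: 0.052
time: 13.72
position: [0.6181, -0.083, 0.135]
tool_rot: [0.685, 0.729, 0.001, 0.0]
ft_force: [0.3, 0.2, -0.4]
grip_width: 0.052
t 13.72 p [ 0.6181 -0.083   0.135 ] x [-0.062  0.998  0.001] z [ 0.002  0.001 -1.   ] w 0.052 F [ 0.3  0.2 -0.4]
shift units [0.02 0.02 1.38]
turn units [ 0.02 -0.01 -0.07]
```

View pics/w9.png

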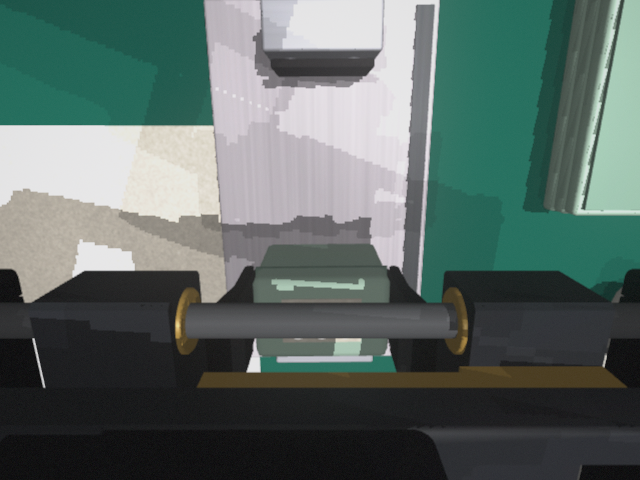

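View pics/t7.png

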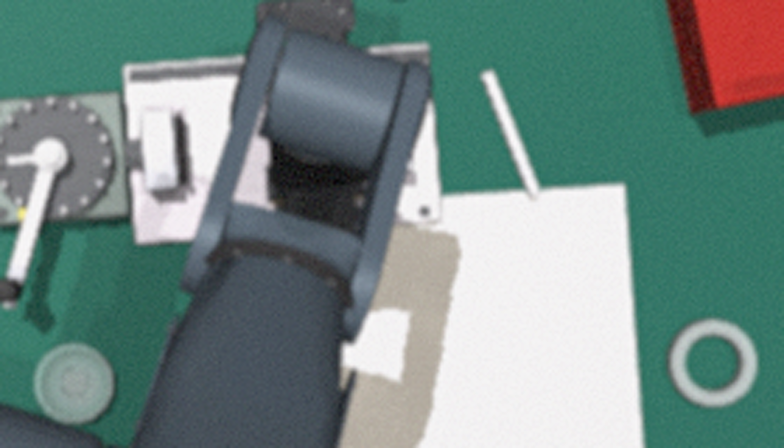

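```bash
python3 -c "
from h import *
q=cam('side'); crop(q,260,180,400,320,4,'s3',1.3)"
```

```text
(no output)
```

View pics/s3.png

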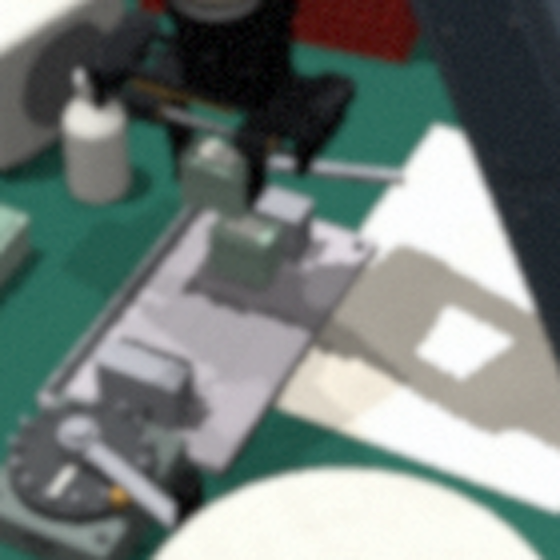

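```bash
python3 -c "
from h import *
q=cam('side')
for a,b,z in [(212,268,.012),(276,286,.012),(217,228,.058),(280,246,.058)]: print(ray(q,a/4+260,b/4+180,z))
print(px(q,[.619,-.082,.012]))"
```

```text
[ 0.64179769 -0.10564863  0.012     ]
[ 0.58663037 -0.11393324  0.012     ]
[ 0.63643063 -0.10650462  0.058     ]
[ 0.58277991 -0.11384121  0.058     ]
[315.17544517 253.94954313]
```

```bash
python3 -m crank '0 0 0 0.03 0.03 0.9 1; 0 0 0 0 0 0.9 1; 0 0 0 0 0 0.7 1; 0 0 0 0 0 0 1' && python3 -c "
from h import *
go([.619,-.082,.0254],np.radians(93.9))"
```

```text
time: 14.42
position: [0.6189, -0.088, 0.0333]
tool_rot: [0.686, 0.727, 0.001, 0.002]
ft_force: [-0.9, -0.3, -0.9]
grip_width: 0.0517
t 14.43 p [ 0.6189 -0.088   0.0333] x [-0.058  0.998 -0.002] z [ 0.003 -0.001 -1.   ] w 0.0517 F [-0.9 -0.3 -0.9]
shift units [0.15 0.01 0.2 ]
turn units [ 0.04  0.02 -0.11]
```

```bash
python3 -m crank '0 0 0 0.08 0.01 0.12 1; 0 0 0 0.05 0 0.06 1; 0 0 0 0 0 0.03 1; 0 0 0 0 0 0 1' && python3 -c "
from h import *
go([.619,-.082,.0254],np.radians(93.9))"
```

```text
time: 14.92
position: [0.6213, -0.0847, 0.0281]
tool_rot: [0.687, 0.727, 0.002, 0.005]
ft_force: [-0.8, -0.8, -1.6]
grip_width: 0.052
t 14.93 p [ 0.6213 -0.0847  0.0281] x [-0.057  0.998 -0.004] z [ 0.009 -0.004 -1.   ] w 0.052 F [-0.8 -0.8 -1.6]
shift units [ 0.07 -0.05  0.07]
turn units [ 0.1   0.05 -0.13]
```

```bash
python3 -m crank '0.1 0 0 0 -0.05 0.08 1; 0 0 0 0 0 0.03 1; 0 0 0 0 0 0 -0.5; 0 0 0 0 0 0 -0.5; 0 0 0 0 0 0 -0.5' && python3 -m crank '0 0 0 0 0 0 -0.6; 0 0 0 0 0 -1 -0.6; 0 0 0 0 0 -1 -0.6; 0 0 0 0.5 -0.5 -1 -0.6; 0 0 0 1 -1 -0.6 0'; python3 -c "
from h import *
go([.488,.173,.15],np.radians(93.9)); cam('wrist','w10'); q=cam('top'); crop(q,200,180,420,320,3.5,'t8',1.1)"
```

```text
time: 15.55
position: [0.6205, -0.0851, 0.0259]
tool_rot: [0.687, 0.727, -0.001, 0.003]
ft_force: [-0.1, -0.5, -0.5]
grip_width: 0.0646
time: 16.18
position: [0.5582, -0.0293, 0.1704]
tool_rot: [0.688, 0.726, -0.001, 0.003]
ft_force: [-0.1, 0.4, -0.9]
grip_width: 0.0652
t 16.18 p [ 0.5582 -0.0293  0.1704] x [-0.053  0.999 -0.005] z [ 0.002 -0.005 -1.   ] w 0.0652 F [-0.1  0.4 -0.9]
shift units [ 5.15 -1.48  0.48]
turn units [ 0.02  0.06 -0.17]
```

View pics/w10.png

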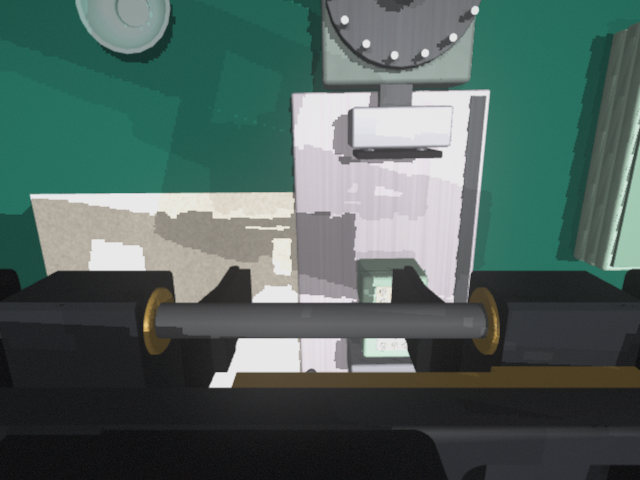

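View pics/t8.png

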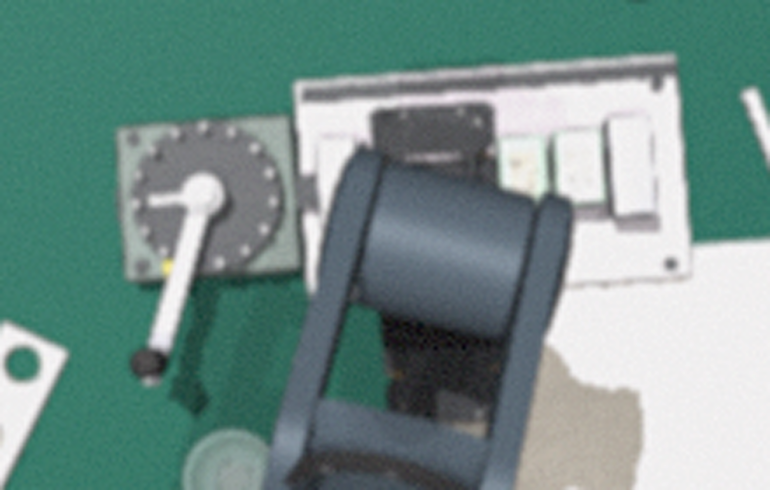

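```bash
python3 -m crank '0 0 -1 0.5 0 -0.5 0; 0 0 -1 0.5 0 0 0; 0 0 -1 0.5 0 0 0; 0 0 -1 0.5 0 0 0; 0 0 -1 0.5 0 0 0' && python3 -m crank '0 0 -1 0 -0.5 0 0; 0 0 -1 0 -0.5 0 0; 0 0 -1 0 -0.5 0 0; 0 0 -1 0 -0.5 0 0; 0 0 -1 0 -0.5 0 0'; python3 -c "
from h import *
go([.4886,.1697,.18],np.radians(184))"
```

```text
time: 16.9
position: [0.5294, 0.0727, 0.1909]
tool_rot: [0.507, 0.862, -0.002, -0.001]
ft_force: [-0.8, 1.1, 0.6]
grip_width: 0.0436
time: 17.52
position: [0.4521, 0.0096, 0.1898]
tool_rot: [0.299, 0.954, -0.002, -0.001]
ft_force: [0.9, -0.4, -1.0]
grip_width: 0.0432
t 17.52 p [0.4521 0.0096 0.1898] x [-0.821  0.57   0.001] z [-0.003 -0.003 -1.   ] w 0.0432 F [ 0.9 -0.4 -1. ]
shift units [1.53 3.81 0.23]
turn units [-0.04 -0.03 -7.75]
```

```bash
python3 -m crank '0 0 -1 0.2 0.45 0 0; 0 0 -1 0.15 0.5 0 0; 0 0 -1 0.1 0.5 0 0; 0 0 -1 0.05 0.5 0 0; 0 0 -1 0 0.5 0 0' && python3 -m crank '0 0 -1 0 0.5 0 0; 0 0 -1 -0.05 0.5 0 0; 0 0 -0.7 -0.1 0.5 0 0; 0 0 0 0 0 0 0'; python3 -c "
from h import *
go([.4886,.1697,.18],np.radians(184)); cam('wrist','w11'); q=cam('side'); crop(q,240,230,400,360,4.5,'s4',1.2)"
```

```text
time: 18.15
position: [0.4759, 0.1072, 0.1882]
tool_rot: [0.081, 0.997, -0.002, -0.002]
ft_force: [1.4, -0.2, -0.7]
grip_width: 0.0434
time: 18.65
position: [0.4879, 0.1691, 0.1866]
tool_rot: [-0.041, 0.999, -0.002, -0.002]
ft_force: [-0.4, -0.1, -0.1]
grip_width: 0.0435
t 18.65 p [0.4879 0.1691 0.1866] x [-0.997 -0.083  0.005] z [-0.005 -0.004 -1.   ] w 0.0435 F [-0.4 -0.1 -0.1]
shift units [-0.02  0.01  0.17]
turn units [-0.04 -0.06  0.15]
```

View pics/w11.png

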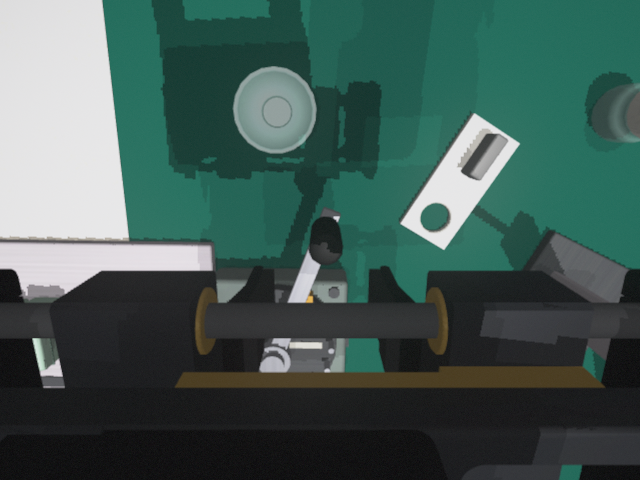

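View pics/s4.png

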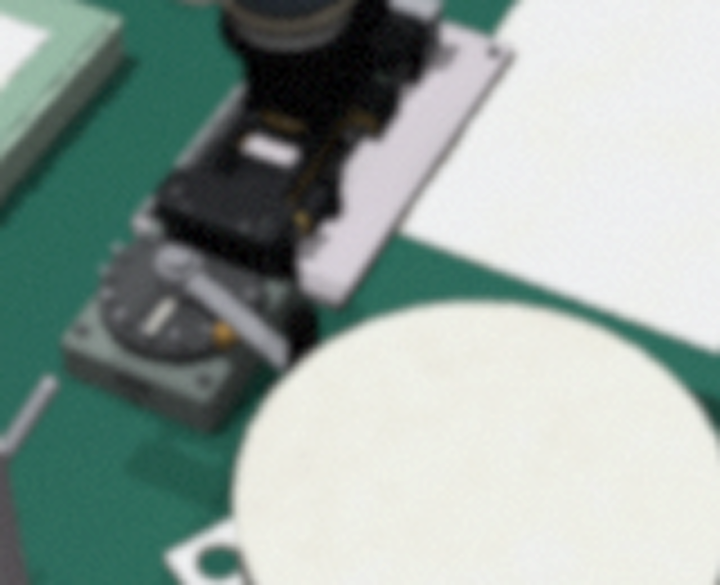

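```bash
python3 -c "
from h import *
p=cam('wrist'); q=cam('top'); crop(p,280,180,380,280,6,'w12',1.8)
for z in (.07,.08,.09,.1,.11): print(z,ray(p,326,248,z),ray(p,328,220,z-.052),ray(q,242.5,283.4,z))
find(p,'lever_knob')"
```

```text
0.07 [0.50483996 0.17452073 0.07      ] [0.49462251 0.17588842 0.018     ] [0.48811733 0.17563295 0.07      ]
0.08 [0.50171944 0.17417709 0.08      ] [0.49230119 0.17555745 0.028     ] [0.4882954  0.17440425 0.08      ]
0.09 [0.49859893 0.17383345 0.09      ] [0.48997986 0.17522648 0.038     ] [0.48847347 0.17317555 0.09      ]
0.1 [0.49547842 0.17348981 0.1       ] [0.48765853 0.17489551 0.048     ] [0.48865155 0.17194686 0.1       ]
0.11 [0.4923579  0.17314617 0.11      ] [0.48533721 0.17456454 0.058     ] [0.48882962 0.17071816 0.11      ]
lever_knob 0.87 [0.4985 0.1672 0.0748] [317. 241.]
```

View pics/w12.png

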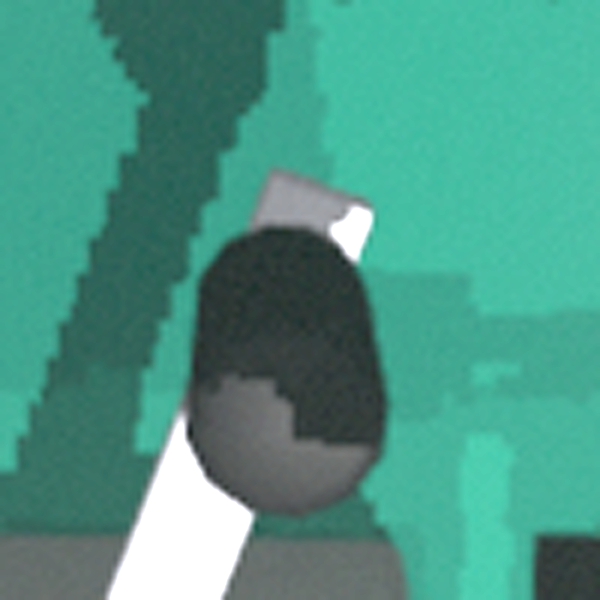

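```bash
python3 -m crank '0 0 0.1 0 0.05 0.9 0; 0 0 0 0 0 0.9 0; 0 0 0 0 0 0.8 0; 0 0 0 0 0 0 0'; python3 -c "
from h import *
go([.4895,.171,.067],np.radians(184)); cam('wrist','w13')"
```

```text
time: 19.4
position: [0.4889, 0.1665, 0.0819]
tool_rot: [-0.033, 0.999, -0.002, -0.0]
ft_force: [-0.7, -0.0, 0.1]
grip_width: 0.0434
t 19.4 p [0.4889 0.1665 0.0819] x [-0.998 -0.066  0.001] z [-0.001 -0.004 -1.   ] w 0.0434 F [-0.7 -0.   0.1]
shift units [-0.02  0.11  0.37]
turn units [-0.05 -0.01 -0.05]
```

View pics/w13.png

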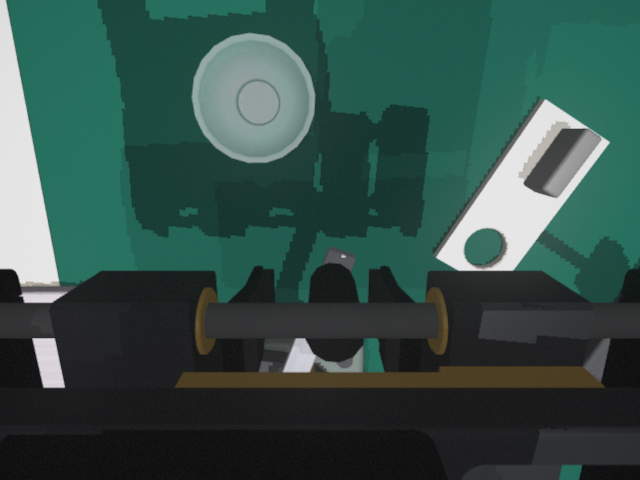

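```bash
python3 -m crank '0 0 0 0 0.11 0.3 0; 0 0 0 0 0 0.1 0; 0 0 0 0 0 0 0.43; 0 0 0 0 0 0 0.43; 0 0 0 0 0 0 0.43' 10; python3 -c "
from h import *
go([.4895,.171,.067],np.radians(184)); cam('wrist','w14')"
```

```text
time: 20.08
position: [0.4928, 0.1716, 0.0699]
tool_rot: [-0.033, 0.999, -0.002, 0.005]
ft_force: [0.1, 0.3, -0.4]
grip_width: 0.0268
t 20.07 p [0.4928 0.1716 0.0699] x [-0.998 -0.066 -0.01 ] z [ 0.01  -0.003 -1.   ] w 0.0268 F [ 0.1  0.3 -0.4]
shift units [ 0.08 -0.01  0.07]
turn units [-0.04  0.12 -0.05]
```

View pics/w14.png

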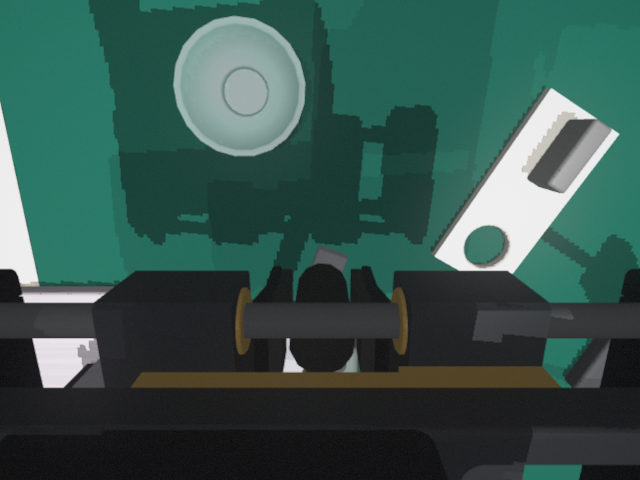

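```bash
python3 -m crank '0 0.1 0 0.05 -0.7 0 0.43; 0 0 0 0 -0.8 0 0.43; 0 0 0 0 -0.8 0 0.43; 0 0 0 0 -0.2 0 0.43; 0 0 0 0 0 0 0.43'; python3 -c "
from h import *
go([.4943,.0877,.067],np.radians(184)); cam('wrist','w15')
q=cam('top');crop(q,200,180,420,320,3.5,'t9',1.1)"
```

```text
time: 20.75
position: [0.4927, 0.0817, 0.0696]
tool_rot: [-0.026, 1.0, 0.009, -0.002]
ft_force: [1.8, 20.8, -1.8]
grip_width: 0.0376
t 20.75 p [0.4927 0.0817 0.0696] x [-0.999 -0.053  0.004] z [-0.005  0.017 -1.   ] w 0.0376 F [ 1.8 20.8 -1.8]
shift units [-0.05  0.15  0.07]
turn units [ 0.2  -0.05 -0.19]
```

View pics/w15.png

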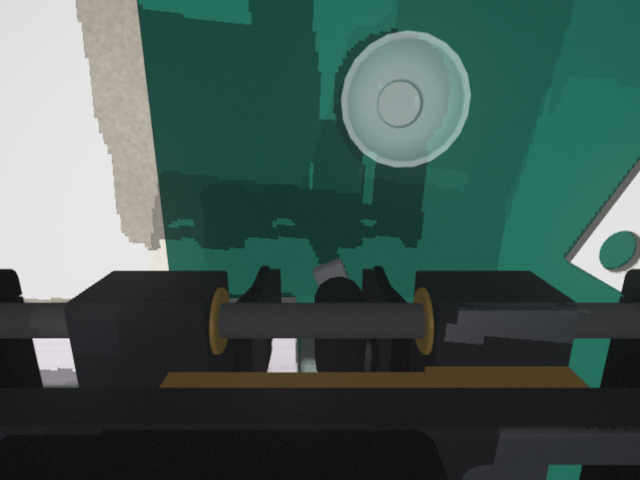

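View pics/t9.png

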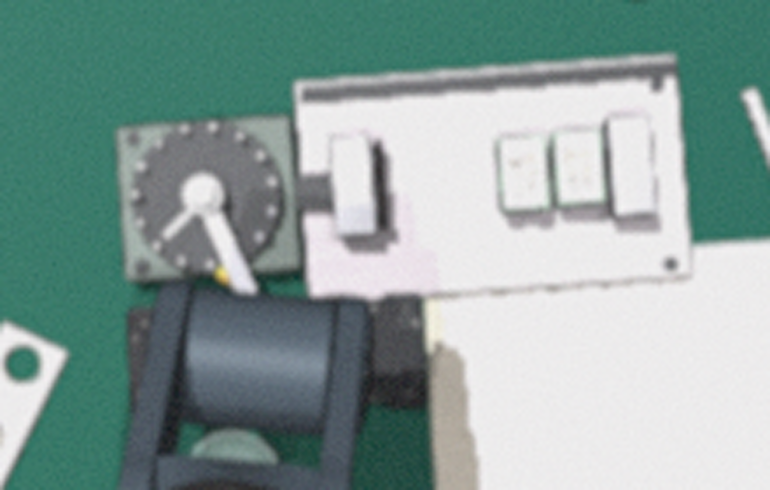

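```bash
python3 -m crank '0.2 0 -0.1 0 0.8 0.03 0.43; 0 0 0 0 0.8 0 0.43; 0 0 0 0 0.75 0 0.43; 0 0 0 0 0 0 0.43' 14; python3 -c "
from h import *
go([.4905,.171,.067],np.radians(184)); cam('wrist','w16')"
```

```text
time: 21.35
position: [0.4868, 0.1746, 0.0688]
tool_rot: [-0.034, 0.999, -0.005, -0.003]
ft_force: [-0.7, -10.7, -0.8]
grip_width: 0.0283
t 21.35 p [0.4868 0.1746 0.0688] x [-0.998 -0.069  0.006] z [-0.005 -0.009 -1.   ] w 0.0283 F [ -0.7 -10.7  -0.8]
shift units [-0.09 -0.09  0.05]
turn units [-0.1  -0.06 -0.01]
```

View pics/w16.png

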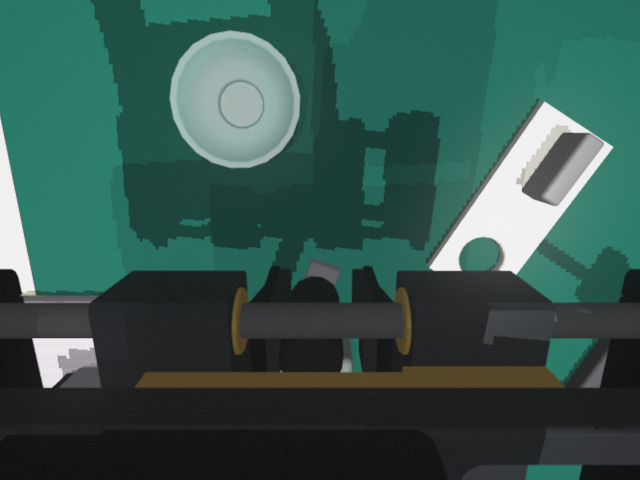

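```bash
python3 -m crank '0 0 0 -0.08 -0.8 0.04 0.43; 0 0 0 0 -0.8 0 0.43; 0 0 0 0 -0.7 0 0.43; 0 0 0 0 -0.05 0 0.43' && python3 -m crank '0.1 0 0 0 0.8 0 0.43; 0 0 0 0 0.8 0 0.43; 0 0 0 0 0.7 0 0.43; 0 0 0 0 0.05 0 0.43'; python3 -c "
from h import *
go([.4905,.171,.067],np.radians(184))
q=cam('top');crop(q,200,180,420,320,3.5,'t10',1.1)"
```

```text
time: 21.9
position: [0.4958, 0.0861, 0.0676]
tool_rot: [-0.029, 1.0, 0.002, -0.002]
ft_force: [0.6, 23.2, -1.6]
grip_width: 0.0284
time: 22.4
position: [0.4901, 0.1749, 0.0673]
tool_rot: [-0.033, 0.999, -0.009, -0.004]
ft_force: [1.0, -23.6, -0.7]
grip_width: 0.0287
t 22.4 p [0.4901 0.1749 0.0673] x [-0.998 -0.066  0.008] z [-0.007 -0.017 -1.   ] w 0.0287 F [  1.  -23.6  -0.7]
shift units [-0.   -0.1   0.01]
turn units [-0.19 -0.09 -0.04]
```

View pics/t10.png

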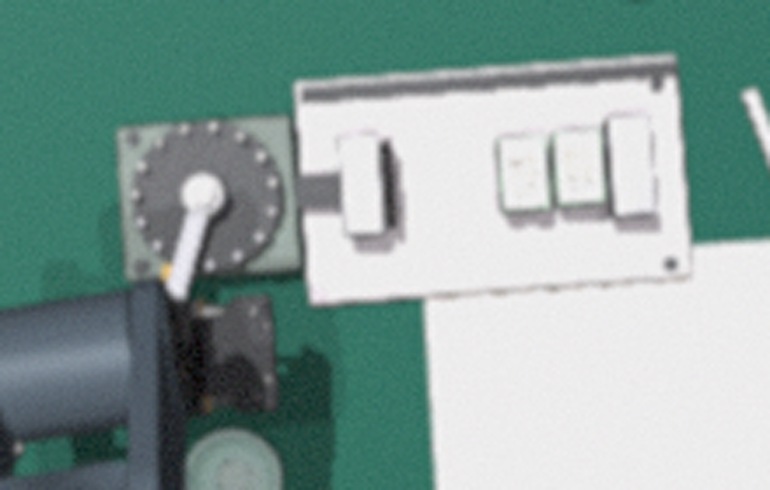

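```bash
python3 -m crank '-0.1 0 0 0 -0.8 0 0.43; 0 0 0 0 -0.8 0 0.43; 0 0 0 0 -0.65 0 0.43; 0 0 0 0 -0.05 0 0.43' && python3 -m crank '0.1 0 0 0 0.8 0 0.43; 0 0 0 0 0.8 0 0.43; 0 0 0 0 0.65 0 0.43; 0 0 0 0 0.05 0 0.43' && python3 -m crank '-0.1 0 0 0 -0.8 0 0.43; 0 0 0 0 -0.8 0 0.43; 0 0 0 0 -0.65 0 0.43; 0 0 0 0 -0.05 0 0.43' && python3 -m crank '0.1 0 0 0 0.8 0 0.43; 0 0 0 0 0.8 0 0.43; 0 0 0 0 0.65 0 0.43; 0 0 0 0 0.05 0 0.43'; python3 -c "
from h import *
go([.4905,.171,.067],np.radians(184))
q=cam('top');crop(q,200,180,420,320,3.5,'t11',1.1)"
```

```text
time: 22.95
position: [0.4952, 0.0866, 0.068]
tool_rot: [-0.028, 1.0, 0.002, -0.004]
ft_force: [-0.1, 20.2, -1.6]
grip_width: 0.0271
time: 23.45
position: [0.4899, 0.1742, 0.0676]
tool_rot: [-0.031, 0.999, -0.008, -0.005]
ft_force: [0.3, -20.3, -0.5]
grip_width: 0.0273
time: 23.95
position: [0.4948, 0.0868, 0.0683]
tool_rot: [-0.027, 1.0, 0.002, -0.005]
ft_force: [-0.5, 18.1, -0.9]
grip_width: 0.0272
time: 24.45
position: [0.4896, 0.1743, 0.068]
tool_rot: [-0.03, 0.999, -0.008, -0.007]
ft_force: [0.7, -19.2, -1.1]
grip_width: 0.0268
t 24.45 p [0.4896 0.1743 0.068 ] x [-0.998 -0.06   0.014] z [-0.013 -0.016 -1.   ] w 0.0268 F [  0.7 -19.2  -1.1]
shift units [-0.02 -0.08  0.03]
turn units [-0.18 -0.16 -0.11]
```

View pics/t11.png

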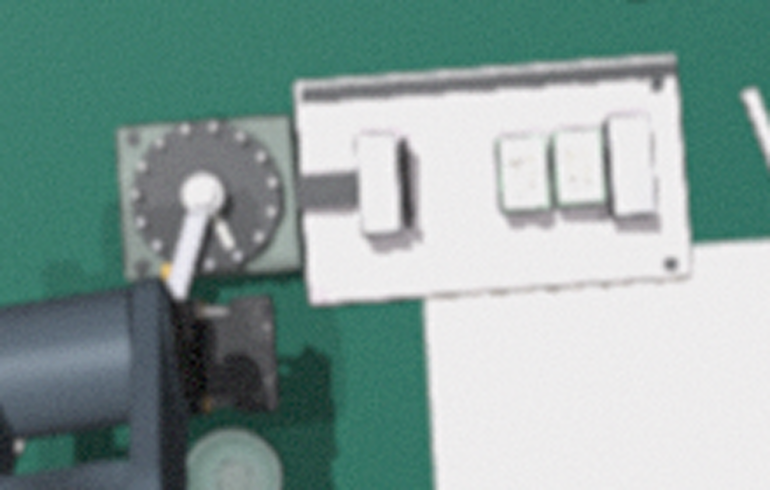

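Steady cycle; repeat with small tilt corrections.

```bash
python3 -m crank '-0.1 -0.15 -0.1 0 -0.8 0.02 0.43; 0 0 0 0 -0.8 0 0.43; 0 0 0 0 -0.65 0 0.43; 0 0 0 0 -0.05 0 0.43' && python3 -m crank '0.1 0 0 0 0.8 0 0.43; 0 0 0 0 0.8 0 0.43; 0 0 0 0 0.65 0 0.43; 0 0 0 0 0.05 0 0.43' && python3 -m crank '-0.1 0 0 0 -0.8 0 0.43; 0 0 0 0 -0.8 0 0.43; 0 0 0 0 -0.65 0 0.43; 0 0 0 0 -0.05 0 0.43' && python3 -m crank '0.1 0 0 0 0.8 0 0.43; 0 0 0 0 0.8 0 0.43; 0 0 0 0 0.65 0 0.43; 0 0 0 0 0.05 0 0.43' && python3 -m crank '-0.1 -0.1 -0.1 0 -0.8 0.02 0.43; 0 0 0 0 -0.8 0 0.43; 0 0 0 0 -0.65 0 0.43; 0 0 0 0 -0.05 0 0.43' && python3 -m crank '0.1 0 0 0 0.8 0 0.43; 0 0 0 0 0.8 0 0.43; 0 0 0 0 0.65 0 0.43; 0 0 0 0 0.05 0 0.43'; python3 -c "
from h import *
go([.4905,.171,.067],np.radians(184))
q=cam('top');crop(q,200,180,420,320,3.5,'t12',1.1)"
```

```text
time: 25.0
position: [0.4945, 0.0865, 0.0678]
tool_rot: [-0.03, 1.0, 0.003, -0.0]
ft_force: [-0.8, 21.1, -1.6]
grip_width: 0.0274
time: 25.5
position: [0.4888, 0.1743, 0.0676]
tool_rot: [-0.033, 0.999, -0.007, -0.001]
ft_force: [0.5, -20.5, -0.4]
grip_width: 0.0274
time: 26.0
position: [0.4939, 0.0868, 0.0681]
tool_rot: [-0.03, 1.0, 0.003, -0.002]
ft_force: [-0.1, 18.0, -2.5]
grip_width: 0.0268
time: 26.5
position: [0.4884, 0.1743, 0.0679]
tool_rot: [-0.032, 0.999, -0.007, -0.003]
ft_force: [-0.1, -20.0, -0.9]
grip_width: 0.0271
time: 27.0
position: [0.4934, 0.0867, 0.0676]
tool_rot: [-0.034, 0.999, 0.003, 0.001]
ft_force: [0.2, 18.6, -3.6]
grip_width: 0.0265
time: 27.5
position: [0.4874, 0.1743, 0.0675]
tool_rot: [-0.036, 0.999, -0.007, -0.0]
ft_force: [-0.1, -21.4, -1.3]
grip_width: 0.0275
t 27.5 p [0.4874 0.1743 0.0675] x [-0.997 -0.072  0.001] z [ 0.    -0.014 -1.   ] w 0.0275 F [ -0.1 -21.4  -1.3]
shift units [-0.07 -0.09  0.01]
turn units [-0.16 -0.01  0.03]
```

View pics/t12.png

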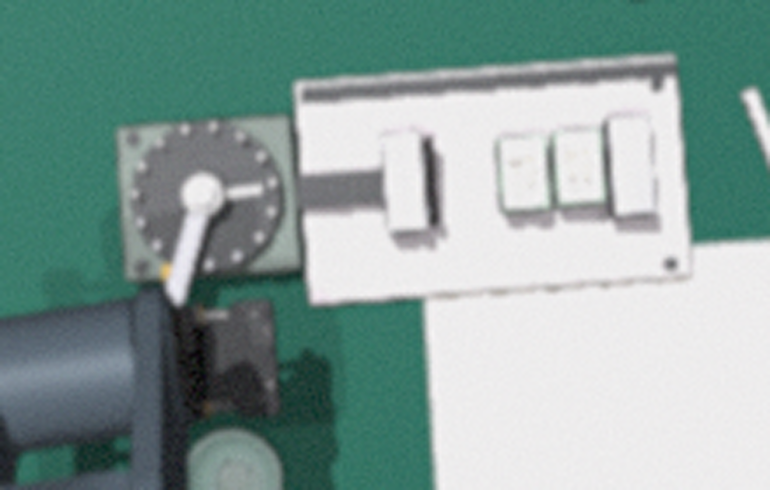

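```bash
python3 -m crank '-0.1 0 0 -0.06 -0.8 0 0.43; 0 0 0 0 -0.8 0 0.43; 0 0 0 0 -0.65 0 0.43; 0 0 0 0 -0.05 0 0.43' && python3 -m crank '0.1 0 0 0 0.8 0 0.43; 0 0 0 0 0.8 0 0.43; 0 0 0 0 0.65 0 0.43; 0 0 0 0 0.05 0 0.43' && python3 -m crank '-0.1 0 0 -0.03 -0.8 0 0.43; 0 0 0 0 -0.8 0 0.43; 0 0 0 0 -0.65 0 0.43; 0 0 0 0 -0.05 0 0.43' && python3 -m crank '0.1 0 0 0 0.8 0 0.43; 0 0 0 0 0.8 0 0.43; 0 0 0 0 0.65 0 0.43; 0 0 0 0 0.05 0 0.43' && python3 -m crank '-0.1 -0.1 0 0 -0.8 0.02 0.43; 0 0 0 0 -0.8 0 0.43; 0 0 0 0 -0.65 0 0.43; 0 0 0 0 -0.05 0 0.43' && python3 -m crank '0.1 0 0 0 0.8 0 0.43; 0 0 0 0 0.8 0 0.43; 0 0 0 0 0.65 0 0.43; 0 0 0 0 0.05 0 0.43' && python3 -m crank '-0.1 0 0 0 -0.8 0 0.43; 0 0 0 0 -0.8 0 0.43; 0 0 0 0 -0.65 0 0.43; 0 0 0 0 -0.05 0 0.43' && python3 -m crank '0.1 0 0 0 0.8 0 0.43; 0 0 0 0 0.8 0 0.43; 0 0 0 0 0.65 0 0.43; 0 0 0 0 0.05 0 0.43'; python3 -c "
from h import *
go([.4905,.171,.067],np.radians(184))
q=cam('top');crop(q,200,180,420,320,3.5,'t13',1.1)"
```

```text
time: 28.05
position: [0.4955, 0.0866, 0.068]
tool_rot: [-0.031, 0.999, 0.004, -0.001]
ft_force: [0.0, 21.5, -3.2]
grip_width: 0.027
time: 28.55
position: [0.4896, 0.1744, 0.0679]
tool_rot: [-0.034, 0.999, -0.006, -0.002]
ft_force: [0.7, -20.1, -1.4]
grip_width: 0.0269
time: 29.05
position: [0.4961, 0.087, 0.0684]
tool_rot: [-0.031, 1.0, 0.004, -0.002]
ft_force: [-0.8, 18.9, -2.2]
grip_width: 0.0268
time: 29.55
position: [0.4902, 0.1744, 0.0683]
tool_rot: [-0.034, 0.999, -0.006, -0.003]
ft_force: [-0.4, -20.7, -0.4]
grip_width: 0.0273
time: 30.05
position: [0.4952, 0.0869, 0.0679]
tool_rot: [-0.03, 1.0, 0.004, 0.001]
ft_force: [-0.4, 19.3, -2.0]
grip_width: 0.0269
time: 30.55
position: [0.4895, 0.1744, 0.0678]
tool_rot: [-0.033, 0.999, -0.006, -0.0]
ft_force: [0.4, -20.6, -0.5]
grip_width: 0.0272
time: 31.05
position: [0.4946, 0.0869, 0.0683]
tool_rot: [-0.03, 1.0, 0.004, -0.001]
ft_force: [0.1, 18.5, -2.7]
grip_width: 0.0267
time: 31.55
position: [0.4889, 0.1744, 0.0682]
tool_rot: [-0.032, 0.999, -0.006, -0.002]
ft_force: [-0.0, -20.5, -1.1]
grip_width: 0.0272
t 31.55 p [0.4889 0.1744 0.0682] x [-0.998 -0.065  0.004] z [-0.004 -0.013 -1.   ] w 0.0272 F [ -0.  -20.5  -1.1]
shift units [-0.03 -0.09  0.03]
turn units [-0.14 -0.05 -0.06]
```

View pics/t13.png

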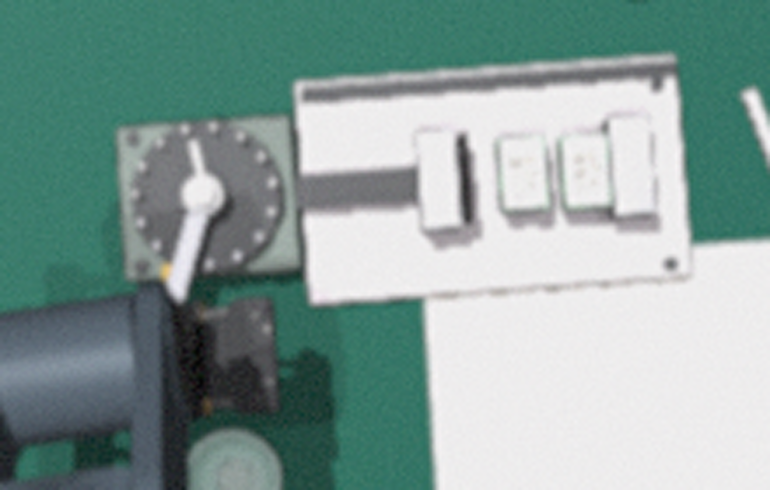

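```bash
python3 -c "
from h import *
q=cam('top');crop(q,310,200,400,260,8,'t14',0.9)"
```

```text
(no output)
```

View pics/t14.png

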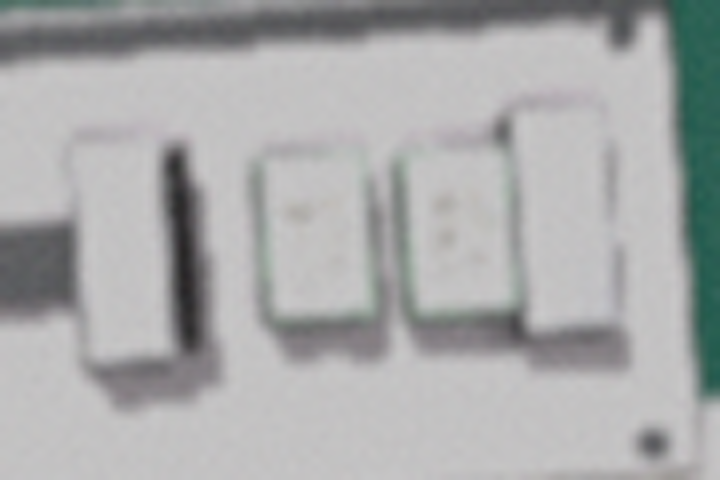

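```bash
python3 -m crank '-0.1 0 0 -0.03 -0.8 0 0.43; 0 0 0 0 -0.8 0 0.43; 0 0 0 0 -0.65 0 0.43; 0 0 0 0 -0.05 0 0.43' && python3 -m crank '0.1 0 0 0 0.8 0 0.43; 0 0 0 0 0.8 0 0.43; 0 0 0 0 0.65 0 0.43; 0 0 0 0 0.05 0 0.43' && python3 -m crank '-0.1 -0.1 0 -0.03 -0.8 0 0.43; 0 0 0 0 -0.8 0 0.43; 0 0 0 0 -0.65 0 0.43; 0 0 0 0 -0.05 0 0.43' && python3 -m crank '0.1 0 0 0 0.8 0 0.43; 0 0 0 0 0.8 0 0.43; 0 0 0 0 0.65 0 0.43; 0 0 0 0 0.05 0 0.43' && python3 -m crank '-0.1 0 0 0 -0.8 0.02 0.43; 0 0 0 0 -0.8 0 0.43; 0 0 0 0 -0.65 0 0.43; 0 0 0 0 -0.05 0 0.43' && python3 -m crank '0.1 0 0 0 0.8 0 0.43; 0 0 0 0 0.8 0 0.43; 0 0 0 0 0.65 0 0.43; 0 0 0 0 0.05 0 0.43' ; python3 -c "
from h import *
go([.4905,.171,.067],np.radians(184))
q=cam('top');crop(q,310,200,400,260,8,'t15',0.9)"
```

```text
time: 32.15
position: [0.4953, 0.0865, 0.0687]
tool_rot: [-0.027, 1.0, 0.005, -0.002]
ft_force: [0.2, 21.8, -2.0]
grip_width: 0.028
time: 32.65
position: [0.49, 0.1744, 0.0687]
tool_rot: [-0.03, 1.0, -0.005, -0.003]
ft_force: [-0.6, -19.6, -1.5]
grip_width: 0.0271
time: 33.15
position: [0.4958, 0.087, 0.069]
tool_rot: [-0.027, 1.0, 0.005, 0.001]
ft_force: [-0.6, 19.2, -1.9]
grip_width: 0.0268
time: 33.65
position: [0.4905, 0.1745, 0.069]
tool_rot: [-0.03, 1.0, -0.005, -0.0]
ft_force: [0.5, -19.2, -0.8]
grip_width: 0.0273
time: 34.15
position: [0.4953, 0.087, 0.0686]
tool_rot: [-0.026, 1.0, 0.005, -0.001]
ft_force: [-1.1, 18.8, -1.8]
grip_width: 0.0269
time: 34.65
position: [0.49, 0.1745, 0.0686]
tool_rot: [-0.029, 1.0, -0.005, -0.002]
ft_force: [0.1, -20.6, 0.0]
grip_width: 0.0273
t 34.65 p [0.49   0.1745 0.0686] x [-0.998 -0.058  0.004] z [-0.004 -0.011 -1.   ] w 0.0273 F [  0.1 -20.6   0. ]
shift units [-0.01 -0.09  0.04]
turn units [-0.12 -0.05 -0.13]
```

View pics/t15.png

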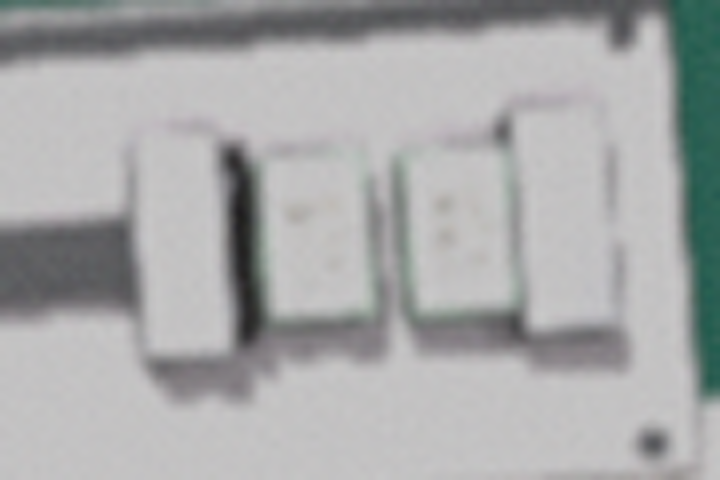

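```bash
python3 -m crank '-0.1 0 -0.1 0 -0.8 0.02 0.43; 0 0 0 0 -0.8 0 0.43; 0 0 0 0 -0.65 0 0.43; 0 0 0 0 -0.05 0 0.43' && python3 -m crank '0.1 0 0 0 0.8 0 0.43; 0 0 0 0 0.8 0 0.43; 0 0 0 0 0.65 0 0.43; 0 0 0 0 0.05 0 0.43' && python3 -m crank '-0.1 0 0 0 -0.8 0.02 0.43; 0 0 0 0 -0.8 0 0.43; 0 0 0 0 -0.65 0 0.43; 0 0 0 0 -0.05 0 0.43' && python3 -m crank '0.1 0 0 0 0.8 0 0.43; 0 0 0 0 0.8 0 0.43; 0 0 0 0 0.65 0 0.43; 0 0 0 0 0.05 0 0.43' ; python3 -c "
from h import *
go([.4905,.171,.067],np.radians(184))
q=cam('top');crop(q,310,200,400,260,8,'t16',0.9)"
```

```text
time: 35.2
position: [0.495, 0.0867, 0.0681]
tool_rot: [-0.029, 1.0, 0.005, -0.002]
ft_force: [-0.6, 22.2, -2.7]
grip_width: 0.0273
time: 35.7
position: [0.4893, 0.1744, 0.0682]
tool_rot: [-0.032, 0.999, -0.005, -0.003]
ft_force: [0.1, -19.9, -1.7]
grip_width: 0.0266
time: 36.2
position: [0.4944, 0.0869, 0.0677]
tool_rot: [-0.029, 1.0, 0.005, -0.004]
ft_force: [-1.0, 18.5, -2.4]
grip_width: 0.0267
time: 36.7
position: [0.4888, 0.1744, 0.0678]
tool_rot: [-0.032, 0.999, -0.005, -0.005]
ft_force: [0.8, -19.5, -1.5]
grip_width: 0.0277
t 36.7 p [0.4888 0.1744 0.0678] x [-0.998 -0.064  0.01 ] z [-0.009 -0.011 -1.   ] w 0.0277 F [  0.8 -19.5  -1.5]
shift units [-0.04 -0.09  0.02]
turn units [-0.11 -0.12 -0.07]
```

View pics/t16.png

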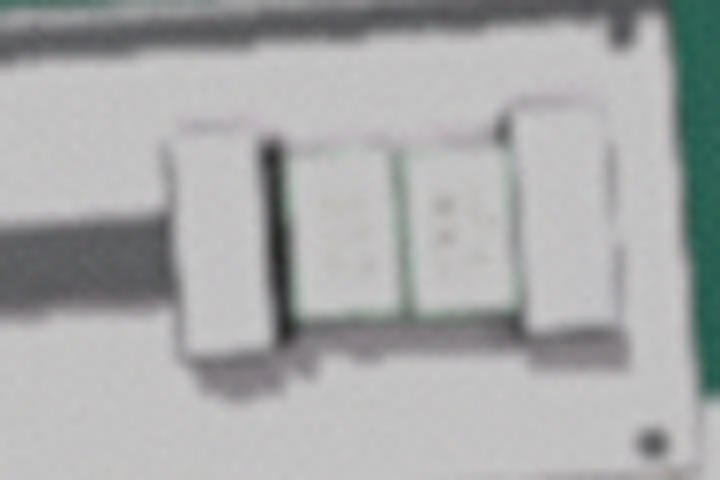

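```bash
python3 -m crank '-0.1 -0.1 -0.1 -0.04 -0.8 0.02 0.43; 0 0 0 0 -0.8 0 0.43; 0 0 0 0 -0.65 0 0.43; 0 0 0 0 -0.05 0 0.43' && python3 -m crank '0.1 0 0 0 0.8 0 0.43; 0 0 0 0 0.8 0 0.43; 0 0 0 0 0.65 0 0.43; 0 0 0 0 0.05 0 0.43' ; python3 -c "
from h import *
go([.4905,.171,.067],np.radians(184))
q=cam('top');crop(q,310,200,400,260,8,'t17',0.9)"
```

```text
time: 37.25
position: [0.4957, 0.0868, 0.0672]
tool_rot: [-0.032, 0.999, 0.005, -0.001]
ft_force: [-0.2, 21.4, -2.4]
grip_width: 0.0271
time: 37.75
position: [0.4895, 0.1745, 0.0673]
tool_rot: [-0.035, 0.999, -0.004, -0.002]
ft_force: [0.9, -20.3, -1.0]
grip_width: 0.0274
t 37.75 p [0.4895 0.1745 0.0673] x [-0.998 -0.07   0.004] z [-0.004 -0.009 -1.   ] w 0.0274 F [  0.9 -20.3  -1. ]
shift units [-0.02 -0.09  0.01]
turn units [-0.1  -0.05 -0.  ]
```

View pics/t17.png

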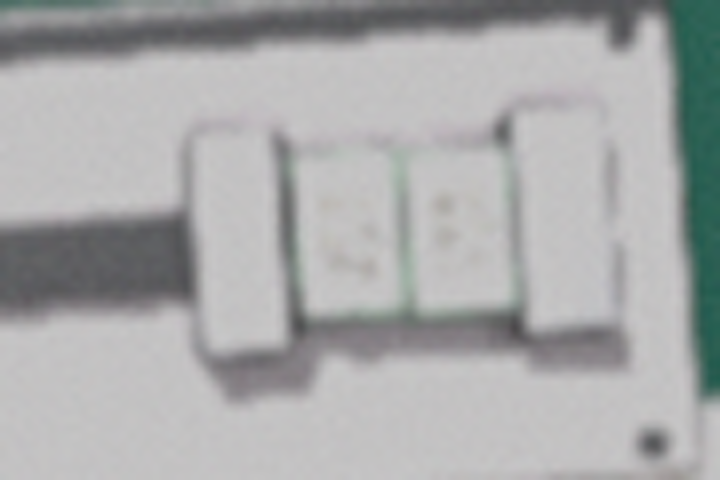

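```bash
python3 -m crank '-0.1 0 0 0 -0.8 0 0.43; 0 0 0 0 -0.8 0 0.43; 0 0 0 0 -0.65 0 0.43; 0 0 0 0 -0.05 0 0.43' && python3 -m crank '0.1 0 0 0 0.8 0 0.43; 0 0 0 0 0.8 0 0.43; 0 0 0 0 0.65 0 0.43; 0 0 0 0 0.05 0 0.43' ; python3 -c "
from h import *
go([.4905,.171,.067],np.radians(184))
q=cam('top');crop(q,310,200,400,260,8,'t18',0.9)"
```

```text
time: 38.3
position: [0.493, 0.0867, 0.0674]
tool_rot: [-0.031, 0.999, 0.006, -0.004]
ft_force: [-0.4, 21.1, -2.8]
grip_width: 0.0274
time: 38.8
position: [0.4868, 0.1743, 0.0676]
tool_rot: [-0.034, 0.999, -0.004, -0.006]
ft_force: [1.0, -19.9, -0.5]
grip_width: 0.0273
t 38.8 p [0.4868 0.1743 0.0676] x [-0.998 -0.068  0.012] z [-0.011 -0.009 -1.   ] w 0.0273 F [  1.  -19.9  -0.5]
shift units [-0.09 -0.09  0.01]
turn units [-0.09 -0.14 -0.02]
```

View pics/t18.png

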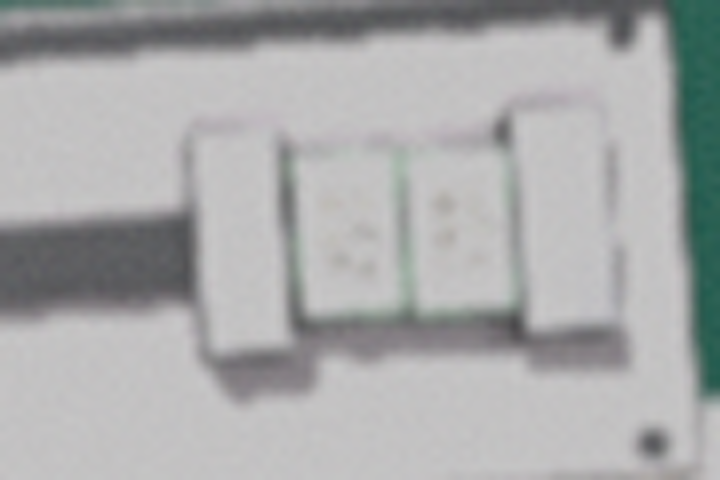

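```bash
python3 -m crank '0 0 0 0 -0.06 0 0.2; 0 0 0 0 0 0 0; 0 0 0 0 0 0 0; 0 0 0 0 0 -0.8 0; 0 0 0 0 0 -1 0' && python3 -m crank '0 0 0 0 0 -1 0; 0 0 1 0 0.3 -0.5 0; 0 0 1 0 0.6 0 0; 0 0 1 0 0.6 0 0; 0 0 1 0.2 0.6 0 0'; python3 -c "
from h import *
go([.429,.2987,.2],np.radians(152.2))
cam('wrist','w17'); q=cam('top');crop(q,200,180,420,320,3.5,'t19',1.0)"
```

```text
time: 39.48
position: [0.4856, 0.1718, 0.1385]
tool_rot: [-0.033, 0.999, -0.004, -0.01]
ft_force: [0.1, 0.2, -0.1]
grip_width: 0.0433
time: 40.1
position: [0.4881, 0.2599, 0.2043]
tool_rot: [0.148, 0.989, -0.004, -0.005]
ft_force: [0.4, -0.7, 0.0]
grip_width: 0.0437
t 40.1 p [0.4881 0.2599 0.2043] x [-0.956  0.292  0.008] z [-0.01  -0.006 -1.   ] w 0.0437 F [ 0.4 -0.7  0. ]
shift units [1.7  0.5  0.12]
turn units [-0.11 -0.08  2.16]
```

View pics/t19.png

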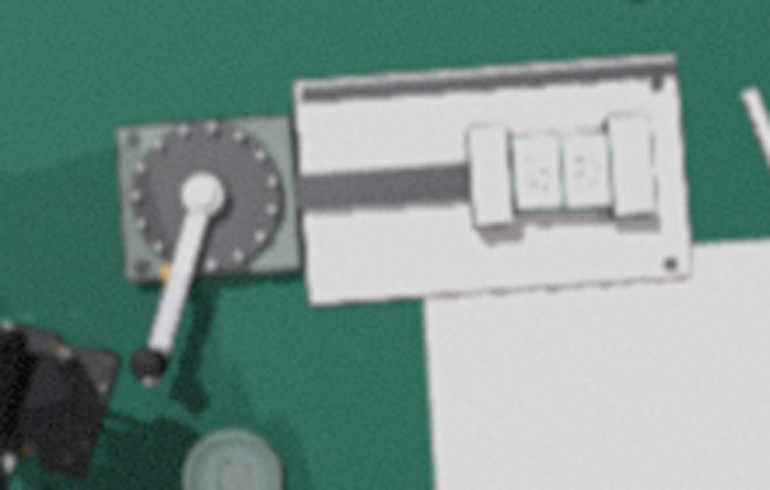

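View pics/w17.png

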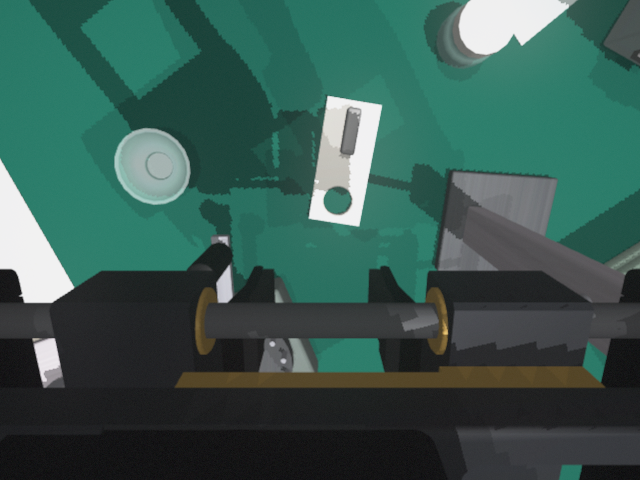

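```bash
python3 -m crank '-0.1 -0.1 1 0.8 0.25 0 0; 0 0 1 0.8 0.3 0 0; 0 0 0.15 0 0.1 0.3 0; 0 0 0 0 0 0 0'; python3 -c "
from h import *
go([.429,.2987,.017],np.radians(152.2))
p=cam('wrist','w18'); find(p,'tag_rib'); find(p,'tag_eye'); crop(p,230,150,430,290,4,'w19',1.0)"
```

```text
time: 40.7
position: [0.4352, 0.3055, 0.1914]
tool_rot: [0.237, 0.971, -0.001, 0.0]
ft_force: [0.5, 0.1, 0.5]
grip_width: 0.0435
t 40.7 p [0.4352 0.3055 0.1914] x [-0.888  0.461 -0.001] z [ 0.001 -0.002 -1.   ] w 0.0435 F [0.5 0.1 0.5]
shift units [ 0.07 -0.22  4.36]
turn units [-0.02  0.02  0.07]
tag_rib 0.64 [0.448  0.2923 0.007 ] [313. 226.]
tag_rib 0.29 [0.545  0.2    0.0158] [277. 351.]
tag_eye 0.79 [0.4465 0.3011 0.0066] [321. 220.]
tag_eye 0.63 [0.5295 0.4236 0.0114] [476. 239.]
```

View pics/w19.png

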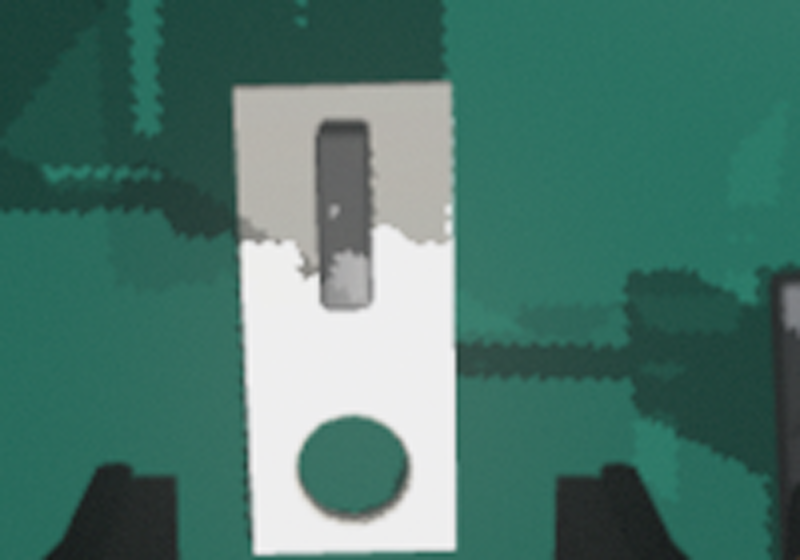

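```bash
python3 -c "
from h import *
p=cam('wrist'); a=ray(p,316.5,205,.029); b=ray(p,318.3,266.8,.005); print(a,b,np.linalg.norm((a-b)[:2]),np.degrees(np.arctan2(*(a-b)[1::-1])))
a[2]=.009; go(a,np.radians(152.2))"
```

```text
[0.42924637 0.3068555  0.029     ] [0.4890081  0.27708471 0.005     ] 0.06676650188628531 153.51943598498463
t 40.9 p [0.4362 0.3056 0.1924] x [-0.887  0.463 -0.002] z [ 0.002 -0.001 -1.   ] w 0.0436 F [ 0.6  0.2 -0.4]
shift units [ 0.18 -0.05  4.58]
turn units [0.01 0.03 0.05]
```

```bash
python3 -m crank '0 0 -0.2 0.15 -0.05 1 0; 0 0 0 0.05 0 1 0; 0 0 0 0 0 1 0; 0 0 0 0 0 0.8 0; 0 0 0 0 0 0.2 0'; python3 -c "
from h import *
go([.4292,.3069,.010],np.radians(153.5))"
```

```text
time: 41.52
position: [0.4366, 0.307, 0.031]
tool_rot: [0.231, 0.973, 0.003, 0.006]
ft_force: [-0.0, -0.1, 0.5]
grip_width: 0.0434
t 41.52 p [0.4366 0.307  0.031 ] x [-0.893  0.449 -0.011] z [ 0.014  0.003 -1.   ] w 0.0434 F [-0.  -0.1  0.5]
shift units [ 0.17 -0.09  0.52]
turn units [ 0.1   0.12 -0.04]
```

```bash
python3 -m crank '0.1 0.1 0 0.17 -0.08 0.2 0; 0 0 0 0.05 -0.03 0.2 0; 0 0 0 0 0 0.1 0; 0 0 0 0 0 0 0'; python3 -c "
from h import *
go([.4292,.3069,.010],np.radians(153.5))"
```

```text
time: 42.02
position: [0.4286, 0.3076, 0.0121]
tool_rot: [0.231, 0.973, 0.001, 0.003]
ft_force: [-0.1, -0.9, -0.1]
grip_width: 0.0434
t 42.02 p [0.4286 0.3076 0.0121] x [-0.893  0.449 -0.004] z [ 0.006  0.001 -1.   ] w 0.0434 F [-0.1 -0.9 -0.1]
shift units [-0.02 -0.01  0.05]
turn units [ 0.04  0.05 -0.04]
```

```bash
python3 -m crank '0 0 0 0 0 0.05 0; 0 0 0 0 0 0 1; 0 0 0 0 0 0 1; 0 0 0 0 0 0 1; 0 0 0 0 0 0 1' 35 && python3 -m crank '0 0 0 0 0 0 1; 0 0 0 0 0 -0.7 1; 0 0 0 0 0 -1 1; 0 0 0 0 0 -1 1; 0 0 0 0 0 -1 1';  python3 -c "
from h import *
st()
cam('wrist','w20'); p=cam('side'); find(p,'peg_root');find(p,'peg_tip');find(p,'stand'); crop(p,200,280,340,440,4,'s5',1.0)"
```

```text
time: 42.65
position: [0.4293, 0.308, 0.0111]
tool_rot: [0.231, 0.973, 0.002, 0.003]
ft_force: [-0.2, 1.3, 2.3]
grip_width: 0.0115
time: 43.28
position: [0.4257, 0.3065, 0.1591]
tool_rot: [0.231, 0.973, -0.001, -0.001]
ft_force: [-0.5, -0.4, -1.7]
grip_width: 0.0115
t 43.27 p [0.4257 0.3065 0.1591] x [-0.893  0.45   0.001] z [-0.002 -0.002 -1.   ] w 0.0115 F [-0.5 -0.4 -1.7]
peg_root 0.67 [0.5388 0.4088 0.0102] [242. 381.]
peg_tip 0.64 [0.5385 0.4062 0.01  ] [243. 381.]
stand 0.93 [0.5382 0.4055 0.0059] [243. 381.]
```

View pics/w20.png

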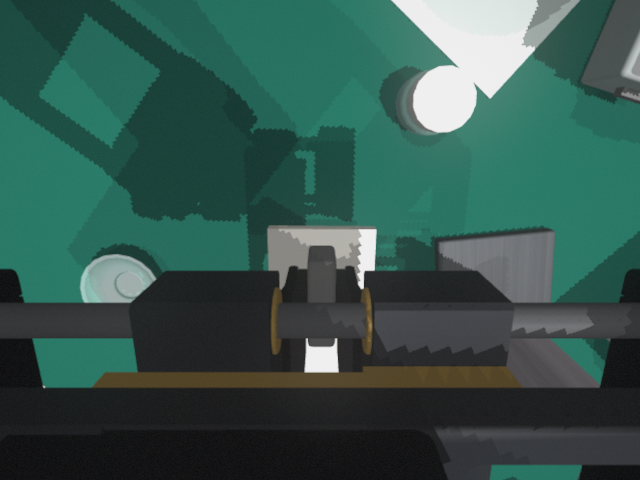

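View pics/s5.png

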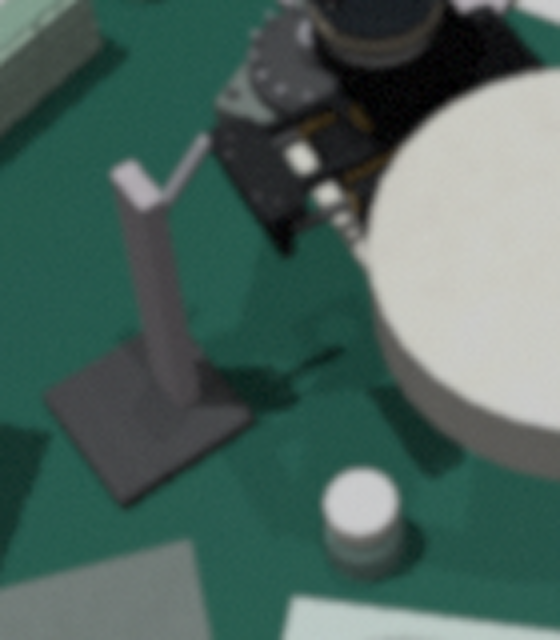

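```bash
python3 -c "
from h import *
from scipy.optimize import least_squares
T=cam('top'); S=cam('side'); crop(T,110,215,190,290,8,'t20',1.0); crop(S,215,300,275,350,10,'s6',1.2)
def geom(v):
    r=np.array([v[0],v[1],.185]); h=np.array([np.cos(v[2]),np.sin(v[2]),0]); d=(-h+[0,0,1])/2**.5
    return r,r+.055*d
def f(v):
    r,t=geom(v)
    return np.r_[px(T,t)-[154.3,266.1],px(S,t)-[252,315],px(T,r)-[142.4,260.4],px(S,r)-[241.5,330.75]]
s=least_squares(f,[.54,.385,1.18]); print(s.x,np.degrees(s.x[2]),geom(s.x)); print(np.round(s.fun,1))
"
```

```text
[0.54117008 0.38289843 1.195036  ] 68.47051924566617 (array([0.54117008, 0.38289843, 0.185     ]), array([0.52689791, 0.34672101, 0.22389087]))
[ 0.5  0.9 -0.2 -1.   0.9  0.4 -1.9  1.4]
```

View pics/t20.png

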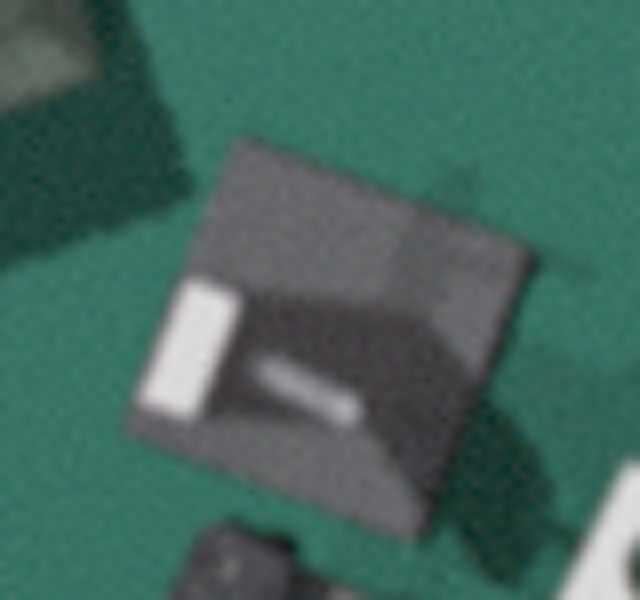

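View pics/s6.png

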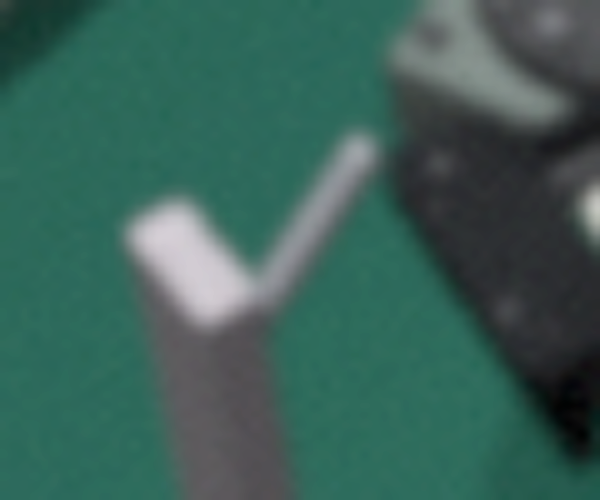

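```bash
python3 -m crank '0 0 0 -0.5 -0.6 -0.8 1; 0 0 0 -0.5 -0.6 -0.8 1; 0 0 -1 0 0 -0.5 1; 0 0 -1 0 0 0 1; 0 0 -1 0 0 0 1' && python3 -m crank '0 0 -1 0 0 0 1; 0 0 -1 0 0 0 1; 0 0 -1 0 0 0 1; 0 0 -1 0 0 0 1; 0 0 -1 0 0 0 1' && python3 -m crank '0 0 -1 0 0 0 1; 0 0 -1 0 0 0 1; 0 0 -1 0 0 0 1; 0 0 -1 0 0 0 1; 0 0 -1 0 0 0 1'; python3 -c "
from h import *
go([.44,.24,.24],np.radians(248.5)); print(robot.get_obs()['q'])"
```

```text
time: 44.25
position: [0.4365, 0.2422, 0.235]
tool_rot: [0.098, 0.995, -0.005, -0.01]
ft_force: [-0.4, 0.4, -0.9]
grip_width: 0.0119
time: 44.88
position: [0.4324, 0.2406, 0.2267]
tool_rot: [-0.127, 0.992, -0.004, -0.02]
ft_force: [0.2, 0.3, 0.3]
grip_width: 0.0117
time: 45.5
position: [0.428, 0.239, 0.2182]
tool_rot: [-0.345, 0.938, 0.001, -0.03]
ft_force: [-0.2, -0.0, -1.3]
grip_width: 0.0115
t 45.5 p [0.428  0.239  0.2182] x [-0.76  -0.647  0.055] z [-0.056 -0.019 -0.998] w 0.0115 F [-0.2 -0.  -1.3]
shift units [-0.21 -0.16 -0.56]
turn units [ 0.41 -0.56 -5.62]
[ 0.2823797   0.37766124  1.72748982 -0.00268459  1.09598279 -1.99187189]
```

```bash
python3 -m crank '0.1 -0.2 -1 0 0 -0.4 1; 0.1 -0.2 -1 0 0 -0.4 1; 0.1 -0.1 -1 0 0 0 1; 0 0 -1 0 0 0 1; 0 0 -1 0 0 0 1' && python3 -m crank '0 -1 -0.5 0 0 0 1; 0 -1 0 0 0 0 1; 0 -1 0 0 0 0 1; 0 -1 0 0 0 0 1';  cat >> h.py <<'E'
def gof(target,phi,tilt=45):
    o,r=st(); t=np.radians(tilt); h=np.array([np.cos(phi),np.sin(phi),0]); z=np.sin(t)*h-np.cos(t)*np.array([0,0,1]); x=-np.cos(t)*h-np.sin(t)*np.array([0,0,1]); y=np.cross(z,x)
    D=R.from_matrix(np.c_[x,y,z]); print("shift",np.round(r.inv().apply(np.array(target)-o["position"])/.04,2),"turn",np.round(np.degrees((r.inv()*D).as_rotvec())/5,2)); print("q",np.round(o["q"],2))
    print("eye",np.round(o["position"]+r.apply([-.066,0,.008]),4))
E
python3 -c "
from h import *
gof([.500,.2786,.2042],np.radians(68.5))"
```

```text
time: 46.12
position: [0.4255, 0.238, 0.2425]
tool_rot: [-0.546, 0.838, 0.003, -0.013]
ft_force: [-0.6, -0.2, -0.6]
grip_width: 0.0116
time: 46.62
position: [0.4227, 0.2493, 0.242]
tool_rot: [-0.551, 0.82, 0.098, 0.122]
ft_force: [0.2, -0.1, -0.8]
grip_width: 0.0117
t 46.62 p [0.4227 0.2493 0.242 ] x [-0.364 -0.879 -0.308] z [ 0.092  0.295 -0.951] w 0.0117 F [ 0.2 -0.1 -0.8]
shift [-1.05 -1.54  1.29] turn [ 0.21 -5.41 -0.25]
q [ 0.12  0.25  1.9   0.37  0.89 -2.86]
eye [0.4475 0.3097 0.2547]
```

```bash
python3 -c "
from h import *
o=robot.get_obs();print(o['q'],o['position'],o['tool_rot'])"
```

```text
[ 0.11965826  0.25227867  1.90215858  0.37138906  0.88936726 -2.85508446] [0.42274725 0.24934585 0.24201716] [-0.55052156  0.82002729  0.09795084  0.12201184]
```

```bash
cat > k.py <<'E'
from h import *
import itertools
S=[([-1.40750097,.528434297,1.43391720,2e-5,1.181424,-.178506127],[.985432045,.170066146,1.76e-5,-1.09e-3]),
([0.11965826,0.25227867,1.90215858,0.37138906,0.88936726,-2.85508446],[-0.55052156,0.82002729,0.09795084,0.12201184])]
def chain(q,s4,s6): return R.from_euler('z',q[0])*R.from_euler('y',q[1]+q[2])*R.from_euler('z',s4*q[3])*R.from_euler('y',q[4])*R.from_euler('z',s6*q[5])
if __name__=="__main__":
  for s4,s6 in itertools.product((1,-1),(1,-1)):
    Rs=[chain(q,s4,s6).inv()*R.from_quat(t) for q,t in S]
    print(s4,s6,np.degrees((Rs[0].inv()*Rs[1]).magnitude()),np.degrees(Rs[0].as_rotvec()))
E
python3 k.py; python3 -m crank '0 0 1 0 0 0 1; 0 0 1 0 0 0 1; 0 0 1 0 0 0 1'
```

```text
1 1 0.0001518190770738912 [-1.02283508e-04 -1.33387041e-04  9.00000046e+01]
1 -1 53.286710915243255 [-1.19126731e-04 -1.08361769e-04  6.95447092e+01]
-1 1 42.558924124396846 [-2.03677515e-03  1.20973537e-03  9.00008746e+01]
-1 -1 86.16576331470226 [-1.71454305e-03  1.48705424e-03  6.95455792e+01]
time: 47.0
position: [0.4195, 0.2479, 0.2373]
tool_rot: [-0.434, 0.888, 0.115, 0.102]
ft_force: [0.9, -0.6, -0.9]
grip_width: 0.0119
```

```bash
cat >> k.py <<'E'
from scipy.optimize import least_squares
def fk(q,v):
    h,a1,L2,L3,a3,lat,L6=v
    Rz=R.from_euler('z',q[0]); c=R.from_euler('y',q[1]).apply([0,0,L2])+R.from_euler('y',q[1]+q[2]).apply([a3,0,L3])+[a1,lat,h]
    Rt=chain(q,1,1)*R.from_euler('z',90,degrees=True)
    return Rz.apply(c)+Rt.apply([0,0,L6]),Rt
P=[(S[0][0],[0.20939667,-0.58808502,0.2215865]),(S[1][0],[0.42274725,0.24934585,0.24201716]),([0.2823797,0.37766124,1.72748982,-0.00268459,1.09598279,-1.99187189],[.428,.239,.2182])]
def fit(extra=[]):
    D=P+extra
    s=least_squares(lambda v:np.concatenate([fk(q,v)[0]-p for q,p in D]),[.2,0,.35,.35,0,.1,.2])
    return s.x,np.abs(s.fun).max()
def ik(pos,Rt,v,q0):
    f=lambda q:np.r_[fk(q,v)[0]-pos,0.3*(fk(q,v)[1].inv()*Rt).as_rotvec()]
    s=least_squares(f,q0); return s.x,np.abs(s.fun).max()
E
python3 -c "
from k import *
o=robot.get_obs(); e=[(o['q'],o['position'])]; v,err=fit(e); print(v,err); print(o['q'])
tip=np.array([.527,.347,.224])
for tilt in (45,35):
  for phi in (68.5,55,45):
    for roll in (0,15,30):
      t=np.radians(tilt);p=np.radians(phi); h=np.array([np.cos(p),np.sin(p),0]);zz=np.array([0,0,1.])
      z=np.sin(t)*h-np.cos(t)*zz; x=-np.cos(t)*h-np.sin(t)*zz
      D=R.from_matrix(np.c_[x,np.cross(z,x),z])*R.from_euler('z',roll,degrees=True)
      pd=np.radians(68.5); d=np.array([-np.cos(pd),-np.sin(pd),1])/2**.5
      for s in (.03,-.03):
        pos=tip+s*d-D.apply([-.066,0,.008]); q,er=ik(pos,D,v,o['q']); print(tilt,phi,roll,s,np.round(pos,3),np.round(q,2),round(er,5))
"
```

```text
[ 2.74011688e-01 -4.28104658e-05  5.88069137e-01  3.91665458e-01
  1.13994917e-01  1.11004935e-01  3.05435867e-01] 2.782591645894561e-05
[ 0.11759052  0.25836947  1.90875468  0.37124492  0.88811123 -2.58511281]
45 68.5 0 0.03 [0.5   0.279 0.204] [-0.08  0.47  2.02  1.19  0.82 -3.78] 0.0
45 68.5 0 -0.03 [0.516 0.318 0.162] [ 0.01  0.57  1.99  1.33  0.74 -3.86] 0.0
45 68.5 15 0.03 [0.485 0.286 0.206] [-0.06  0.45  2.05  1.21  0.8  -3.53] 0.0
45 68.5 15 -0.03 [0.5   0.326 0.163] [ 0.03  0.56  2.02  1.36  0.73 -3.62] 0.0
45 68.5 30 0.03 [0.472 0.296 0.21 ] [-0.04  0.43  2.07  1.23  0.79 -3.27] 0.0
45 68.5 30 -0.03 [0.487 0.336 0.168] [ 0.06  0.55  2.04  1.38  0.71 -3.36] 0.0
45 55 0 0.03 [0.489 0.284 0.204] [-0.01  0.43  2.13  1.47  0.63 -3.82] 0.0
45 55 0 -0.03 [0.505 0.324 0.162] [ 0.09  0.55  2.1   1.69  0.57 -3.98] 0.0
45 55 15 0.03 [0.476 0.296 0.206] [ 0.02  0.41  2.15  1.51  0.61 -3.57] 0.0
45 55 15 -0.03 [0.492 0.335 0.163] [ 0.12  0.54  2.11  1.74  0.56 -3.74] 0.0
45 55 30 0.03 [0.466 0.308 0.21 ] [ 0.06  0.4   2.16  1.53  0.59 -3.3 ] 0.0
45 55 30 -0.03 [0.481 0.348 0.168] [ 0.1
[... 1176 characters left out ...]
55 -2.98] 0.0
35 55 15 -0.03 [0.488 0.33  0.173] [ 0.19  0.46  2.01  1.13  0.46 -3.07] 0.0
35 55 30 0.03 [0.463 0.304 0.219] [ 0.13  0.33  2.04  0.97  0.54 -2.67] 0.0
35 55 30 -0.03 [0.478 0.344 0.177] [ 0.22  0.45  2.01  1.13  0.44 -2.77] 0.0
35 45 0 0.03 [0.478 0.286 0.214] [ 0.14  0.33  2.07  1.01  0.42 -3.09] 0.0
35 45 0 -0.03 [0.493 0.325 0.171] [ 0.23  0.46  2.03  1.22  0.33 -3.24] 0.0
35 45 15 0.03 [0.467 0.299 0.215] [ 0.18  0.33  2.07  1.01  0.4  -2.8 ] 0.0
35 45 15 -0.03 [0.483 0.339 0.173] [ 0.27  0.45  2.04  1.23  0.3  -2.96] 0.0
35 45 30 0.03 [0.46  0.314 0.219] [ 0.22  0.32  2.07  0.97  0.38 -2.46] 0.0
35 45 30 -0.03 [0.475 0.354 0.177] [ 0.31  0.44  2.03  1.19  0.29 -2.62] 0.0
```

```bash
python3 -c "
from h import *
T=cam('top')
for a,b in [(240,135),(535,255),(425,540),(130,425)]: print(ray(T,a/8+110,b/8+215,.01))
o,r=st(); print(np.degrees(r.as_euler('ZYX')))
go([.42,.25,.02],np.radians(228))
"
```

```text
[0.61739501 0.44115714 0.01      ]
[0.57928861 0.34811792 0.01      ]
[0.48998234 0.38215094 0.01      ]
[0.52634161 0.47501231 0.01      ]
t 47.05 p [0.4193 0.2479 0.2372] x [-0.605 -0.745 -0.281] z [ 0.082  0.293 -0.953] w 0.0114 F [-0.  -0.1 -0.8]
[-129.0557473    16.32267285  173.03064904]
t 47.05 p [0.4193 0.2479 0.2372] x [-0.605 -0.745 -0.281] z [ 0.082  0.293 -0.953] w 0.0114 F [-0.  -0.1 -0.8]
shift units [ 1.48 -0.61  5.19]
turn units [1.47 3.22 0.78]
```

```bash
python3 -m crank '0.4 0.8 0.2 0 0 0 1; 0.4 0.8 0.2 0 0 0 1; 0.4 0.8 0.2 0 0 0 1; 0.3 0.8 0.2 0 0 0 1; 0 0 0 0 0 0 1'; python3 -c "
from h import *
go([.415,.24,.018],np.radians(228))
"
```

```text
time: 47.68
position: [0.4161, 0.2462, 0.2308]
tool_rot: [-0.406, 0.914, -0.004, -0.008]
ft_force: [-0.7, -0.5, -0.8]
grip_width: 0.0118
t 47.67 p [0.4161 0.2462 0.2308] x [-0.67  -0.742  0.018] z [-0.012 -0.013 -1.   ] w 0.0118 F [-0.7 -0.5 -0.8]
shift units [ 0.04 -0.08  5.32]
turn units [ 0.   -0.21 -0.01]
```

```bash
python3 -m crank '0 -0.2 0 0 0 1 1; 0 0 0 0 0 1 1; 0 0 0 0 0 1 1; 0 0 0 0 0 1 1; 0 0 0 0 0 0.7 1' && python3 -m crank '0 0 0 0 0 0.2 1; 0 0 0 0 0 0 1'; python3 -c "
from h import *
go([.415,.24,.013],np.radians(228))
"
```

```text
time: 48.3
position: [0.4166, 0.245, 0.0379]
tool_rot: [-0.408, 0.913, 0.002, 0.003]
ft_force: [0.7, 0.3, -0.7]
grip_width: 0.0115
time: 48.55
position: [0.4141, 0.2437, 0.0277]
tool_rot: [-0.408, 0.913, 0.003, -0.0]
ft_force: [-0.3, 1.1, -1.1]
grip_width: 0.0117
t 48.55 p [0.4141 0.2437 0.0277] x [-0.668 -0.744 -0.002] z [-0.003  0.004 -1.   ] w 0.0117 F [-0.3  1.1 -1.1]
shift units [ 0.05 -0.08  0.37]
turn units [0.06 0.02 0.02]
```

```bash
python3 -m crank '0 0 0 0 0 0.2 1; 0 0 0 0 0 0.15 1; 0 0 0 0 0 0.08 1; 0 0 0 0 0 0 1'; python3 -c "
from h import *
go([.415,.24,.012],np.radians(228))
"
```

```text
time: 49.05
position: [0.415, 0.2447, 0.0145]
tool_rot: [-0.408, 0.913, 0.002, 0.003]
ft_force: [-1.2, 0.7, -1.6]
grip_width: 0.012
t 49.05 p [0.415  0.2447 0.0145] x [-0.667 -0.745 -0.008] z [ 0.004  0.007 -1.   ] w 0.012 F [-1.2  0.7 -1.6]
shift units [ 0.09 -0.08  0.06]
turn units [0.02 0.09 0.03]
```

```bash
python3 -m crank '0 0 0 0 0 0.08 1; 0 0 0 0 0 0 0.2; 0 0 0 0 0 0 0.2; 0 0 0 0 0 0 0.2; 0 0 0 0 0 0 0.2' && python3 -m crank '0 0 0 0 0 -0.7 0.2; 0 0 0 0 0 -1 0; 0 0 0 0 0 -1 0; 0 0 1 0 0 -0.5 0; 0 0 1 0 0 0 0'; python3 -m crank '0 0 1 0 0 0 0; 0 0 1 0 0 0 0; 0 0 1 0 0 0 0; 0 0 1 0 0 0 0; 0 0 1 0 0 0 0'; python3 -m crank '0 0 1 0 0 0 0; 0 0 1 0 0 0 0; 0 0 1 0 0 0 0; 0 0 1 0 0 0 0; 0 0 1 0 0 0 0'; python3 -m crank '0 0 1 0 0 0 0; 0 0 1 0 0 0 0; 0 0 1 0 0 0 0; 0 0 1 0 0 0 0; 0 0 1 0 0 0 0'; python3 -c "
from h import *
go([.415,.24,.15],np.radians(48)); T=cam('top','t21')
"
```

```text
time: 49.68
position: [0.4153, 0.2449, 0.0113]
tool_rot: [-0.408, 0.913, 0.002, 0.004]
ft_force: [-2.1, 1.3, 0.6]
grip_width: 0.0338
time: 50.3
position: [0.4184, 0.2436, 0.1437]
tool_rot: [-0.324, 0.946, 0.002, 0.006]
ft_force: [-0.0, -0.1, -0.3]
grip_width: 0.0433
time: 50.92
position: [0.422, 0.2431, 0.1456]
tool_rot: [-0.105, 0.994, 0.003, 0.01]
ft_force: [-0.5, -0.2, 0.3]
grip_width: 0.0436
time: 51.55
position: [0.425, 0.2423, 0.1464]
tool_rot: [0.12, 0.993, 0.006, 0.013]
ft_force: [0.2, 0.0, 0.4]
grip_width: 0.0432
time: 52.18
position: [0.428, 0.2415, 0.1473]
tool_rot: [0.339, 0.941, 0.01, 0.014]
ft_force: [0.0, 0.7, 0.6]
grip_width: 0.0438
t 52.17 p [0.428  0.2415 0.1473] x [-0.77   0.638 -0.02 ] z [ 0.033  0.008 -0.999] w 0.0438 F [0.  0.7 0.6]
shift units [ 0.22 -0.23 -0.08]
turn units [ 0.43 -0.07 18.47]
```

View pics/t21.png

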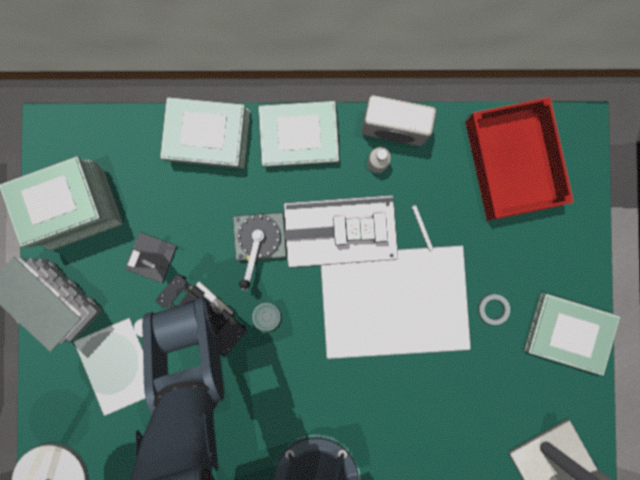

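```bash
python3 -m crank '0.2 0 1 0.2 0 0 0; 0.2 0 1 0 -0.2 0 0; 0 0 1 0 0 0 0; 0 0 1 0 0 0 0; 0 0 1 0 0 0 0'; python3 -m crank '0 0 1 0 0 0 0; 0 0 1 0 0 0 0; 0 0 1 0 0 0 0; 0 0 1 0 0 0 0; 0 0 1 0 0 0 0'; python3 -m crank '0 0 1 0 0 0 0; 0 0 1 0 0 0 0; 0 0 1 0 0 0 0; 0 0 1 0 0 0 0; 0 0 1 0 0 0 0';python3 -m crank '0 0 1 0 0 0 0; 0 0 1 0 0 0 0; 0 0 1 0 0 0 0; 0 0 0 0 0 -0.5 0; 0 0 0 0 0 -0.5 0'; python3 -c "
from h import *
go([.415,.245,.18],np.radians(48)); p=cam('wrist','w21')
"
```

```text
time: 52.85
position: [0.4183, 0.2404, 0.1476]
tool_rot: [0.539, 0.842, -0.004, 0.01]
ft_force: [-0.4, 0.4, 0.2]
grip_width: 0.0439
time: 53.48
position: [0.4206, 0.2398, 0.1482]
tool_rot: [0.711, 0.703, 0.0, 0.013]
ft_force: [0.1, -0.6, 0.5]
grip_width: 0.0434
time: 54.1
position: [0.4228, 0.2392, 0.1488]
tool_rot: [0.848, 0.529, 0.005, 0.013]
ft_force: [0.2, 0.1, 0.2]
grip_width: 0.0434
time: 54.72
position: [0.4228, 0.2388, 0.1888]
tool_rot: [0.911, 0.413, 0.007, 0.013]
ft_force: [0.1, -0.3, 0.1]
grip_width: 0.0434
t 54.73 p [0.4228 0.2388 0.1888] x [0.659 0.752 0.002] z [ 0.024 -0.019 -1.   ] w 0.0434 F [ 0.1 -0.3  0.1]
shift units [-0.01 -0.25  0.21]
turn units [ 0.35 -0.02  0.15]
```

View pics/w21.png

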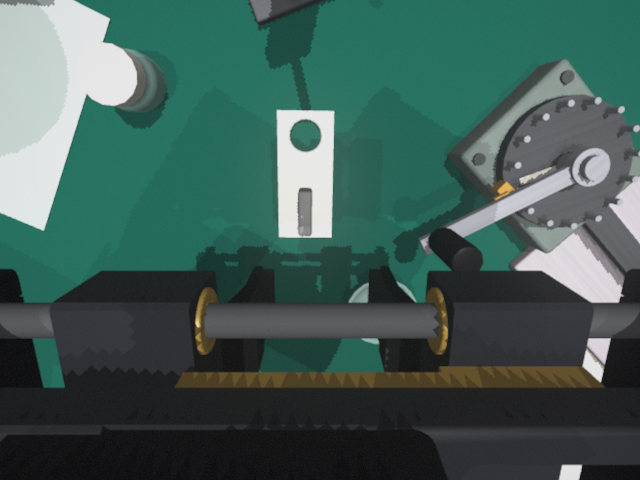

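```bash
python3 -c "
from h import *
p=cam('wrist'); a=ray(p,305,213,.029); b=ray(p,305.5,135.5,.005); print(a,b,np.linalg.norm((a-b)[:2]),np.degrees(np.arctan2(*(b-a)[1::-1])))
go([a[0],a[1],.011],np.radians(48.5)); crop(p,260,90,360,250,4,'w22')"
```

```text
[0.41890653 0.24792377 0.029     ] [0.46294139 0.29661407 0.005     ] 0.06564917469543624 47.87422809642592
t 54.83 p [0.4243 0.2394 0.1901] x [0.66  0.752 0.006] z [ 0.029 -0.017 -0.999] w 0.0434 F [-0.1  0.1 -0.2]
shift units [ 0.04 -0.39  4.47]
turn units [ 0.38 -0.07  0.05]
```

View pics/w22.png

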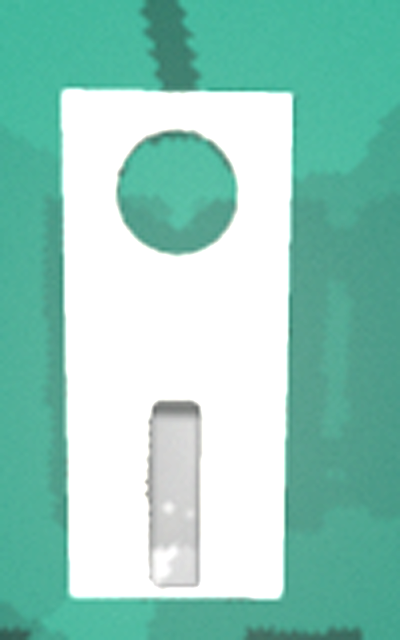

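```bash
python3 -m crank '0.4 0 0 0 -0.35 0.8 0; 0 0 0 0 0 1 0; 0 0 0 0 0 1 0; 0 0 0 0 0 0.8 0; 0 0 0 0 0 0.2 0'; python3 -c "
from h import *
go([.4183,.248,.011],np.radians(48))"
```

```text
time: 55.45
position: [0.418, 0.2493, 0.0333]
tool_rot: [0.91, 0.414, 0.006, -0.002]
ft_force: [-0.8, -0.2, 0.6]
grip_width: 0.0434
t 55.45 p [0.418  0.2493 0.0333] x [0.657 0.754 0.012] z [ 0.009  0.008 -1.   ] w 0.0434 F [-0.8 -0.2  0.6]
shift units [-0.03  0.03  0.56]
turn units [ 0.02 -0.14  0.19]
```

```bash
python3 -m crank '0 -0.1 0.1 0 0.03 0.3 0; 0 0 0 0 0 0.2 0; 0 0 0 0 0 0.08 0; 0 0 0 0 0 0 0'; python3 -c "
from h import *
go([.4183,.248,.011],np.radians(48))"
```

```text
time: 55.95
position: [0.4199, 0.2491, 0.01]
tool_rot: [0.912, 0.41, 0.003, 0.0]
ft_force: [-1.0, 0.9, -0.5]
grip_width: 0.0431
t 55.95 p [0.4199 0.2491 0.01  ] x [0.663 0.748 0.005] z [ 0.005  0.002 -1.   ] w 0.0431 F [-1.   0.9 -0.5]
shift units [-0.05 -0.01 -0.02]
turn units [ 0.03 -0.06  0.09]
```

```bash
python3 -m crank '0 0 0 0 0 0 1; 0 0 0 0 0 0 1; 0 0 0 0 0 0 1; 0 0 0 0 0 0 1; 0 0 0 0 0 0 1' 35 && python3 -m crank '0 0 0 0 0 -0.7 1; 0 0 0 0 0 -1 1; 0 0 0 0 0 -1 1; 0 0 0 0 0 -1 1; 0 0 0 0 0 -1 1' && python3 -m crank '0 0 -1 0 0 0 1; 0 0 -1 0 0 0 1; 0 0 -1 0 0 0 1; 0 0 -1 0 0 0 1; 0 0 0 0 0 -0.6 1'; cat > g.py <<'E'
from k import *
PH=68.5; tip=np.array([.527,.347,.224]); d=np.array([-np.cos(np.radians(PH)),-np.sin(np.radians(PH)),1])/2**.5
E_T=np.array([.064,0,.007])
def tgt(s,tilt=45,phi=PH):
    t=np.radians(tilt);p=np.radians(phi);h=np.array([np.cos(p),np.sin(p),0]);zz=np.array([0,0,1.])
    z=np.sin(t)*h-np.cos(t)*zz; x=np.cos(t)*h+np.sin(t)*zz
    D=R.from_matrix(np.c_[x,np.cross(z,x),z]); return tip+s*d-D.apply(E_T),D
def rep(s,**k):
    o,r=st(); pos,D=tgt(s,**k)
    print("s",s,"shift",np.round(r.inv().apply(pos-o["position"])/.04,2),"turn",np.round(np.degrees((r.inv()*D).as_rotvec())/5,2),"tcp",np.round(pos,3))
    e=o["position"]+r.apply(E_T); w_=e-tip; print("eye",np.round(e,3),"along",round(w_@d,4),"off",np.round(w_-(w_@d)*d,4),"q",np.round(o["q"],2))
E
python3 -c "
from g import *
rep(.03)
v,e=fit(); o=robot.get_obs()
for s in (.03,-.03): p,D=tgt(s); print(p,ik(p,D,v,o['q']))"
```

```text
time: 56.58
position: [0.4201, 0.2493, 0.0111]
tool_rot: [0.912, 0.41, 0.004, 0.0]
ft_force: [-1.0, 1.1, -1.3]
grip_width: 0.0116
time: 57.2
position: [0.4185, 0.2475, 0.2014]
tool_rot: [0.912, 0.411, 0.001, 0.001]
ft_force: [1.1, 0.2, -0.7]
grip_width: 0.0118
time: 57.82
position: [0.42, 0.2468, 0.2289]
tool_rot: [0.823, 0.568, 0.004, 0.003]
ft_force: [1.3, -0.3, -1.3]
grip_width: 0.0118
t 57.83 p [0.42   0.2468 0.2289] x [0.355 0.935 0.003] z [ 0.01 -0.   -1.  ] w 0.0118 F [ 1.3 -0.3 -1.3]
s 0.03 shift [1.51 1.58 0.62] turn [0.05 8.96 0.17] tcp [0.501 0.281 0.205]
eye [0.443 0.307 0.222] along 0.0471 off [-0.072  -0.0094 -0.0352] q [ 0.3   0.33  1.77 -0.    1.03  0.67]
[0.50082529 0.28055164 0.20490812] (array([-0.07505828,  0.46458189,  2.01434683,  1.19029865,  0.81469715,
       -0.6303434 ]), np.float64(1.1618431217108593e-11))
[0.51637462 0.32002591 0.16248171] (array([ 0.01843094,  0.57311745,  1.98530585,  1.32621718,  0.73832082,
       -0.7142398 ]), np.float64(1.5041036532936756e-08))
```

```bash
python3 -m crank '0 1 0 0 0 0 1; 0 1 0 0 0 0 1; 0 1 0 0 0 0 1; 0 1 0 0 0 0 1; 0 1 0 0 0 0 1' && python3 -m crank '0 1 0 0 0 0 1; 0 1 0 0 0 0 1; 0 1 0 0 0 0 1; 0 1 0 0 0 0 1; 0 0 0 0 0 0 1'; python3 -c "
from g import *
rep(.045)"
```

```text
time: 58.45
position: [0.4225, 0.2473, 0.2316]
tool_rot: [0.8, 0.556, 0.191, -0.12]
ft_force: [-0.2, 0.6, -0.7]
grip_width: 0.0118
time: 59.08
position: [0.4231, 0.2443, 0.2314]
tool_rot: [0.754, 0.526, 0.331, -0.214]
ft_force: [0.2, -0.6, -0.6]
grip_width: 0.012
t 59.08 p [0.4231 0.2443 0.2314] x [0.227 0.651 0.724] z [ 0.274  0.67  -0.689] w 0.012 F [ 0.2 -0.6 -0.6]
s 0.045 shift [0.56 1.48 1.22] turn [ 0.11 -0.28  0.32] tcp [0.497 0.271 0.216]
eye [0.44  0.291 0.273] along 0.0943 off [-0.063   0.0057 -0.0178] q [-0.22  0.34  2.2   1.19  0.88 -0.79]
```

```bash
python3 -m crank '0.1 -0.3 0.3 0.3 0.7 0.5 1; 0 0 0 0.26 0.75 0.5 1; 0 0 0 0 0 0 1'; python3 -c "
from g import *
rep(.045); p=cam('wrist','w23'); S=cam('side'); crop(S,190,270,340,400,5,'s7',1.1); T=cam('top'); crop(T,100,210,260,330,5,'t22',1.1)
print(px(p,tip))"
```

```text
time: 59.45
position: [0.4958, 0.2646, 0.2204]
tool_rot: [0.765, 0.521, 0.314, -0.212]
ft_force: [-0.3, -0.5, -0.8]
grip_width: 0.0119
t 59.45 p [0.4958 0.2646 0.2204] x [0.26  0.664 0.701] z [ 0.261  0.651 -0.713] w 0.0119 F [-0.3 -0.5 -0.8]
s 0.045 shift [ 0.02 -0.03  0.19] turn [0.05 0.09 0.02] tcp [0.497 0.271 0.216]
eye [0.514 0.312 0.26 ] along 0.0522 off [ 0.0008 -0.001  -0.0006] q [-0.11  0.42  2.02  1.13  0.84 -0.59]
[318.80636591 142.22679594]
```

View pics/w23.png

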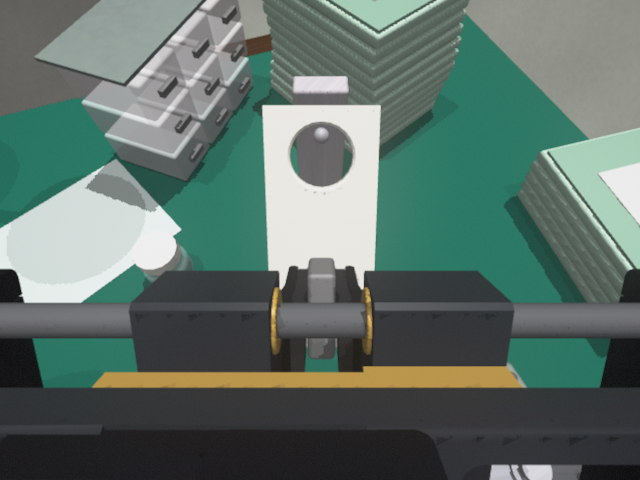

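View pics/s7.png

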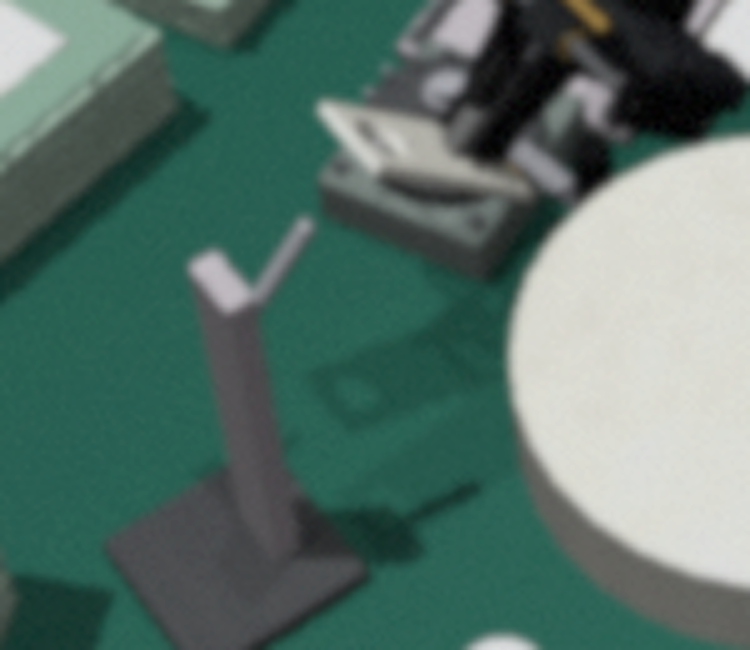

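View pics/t22.png

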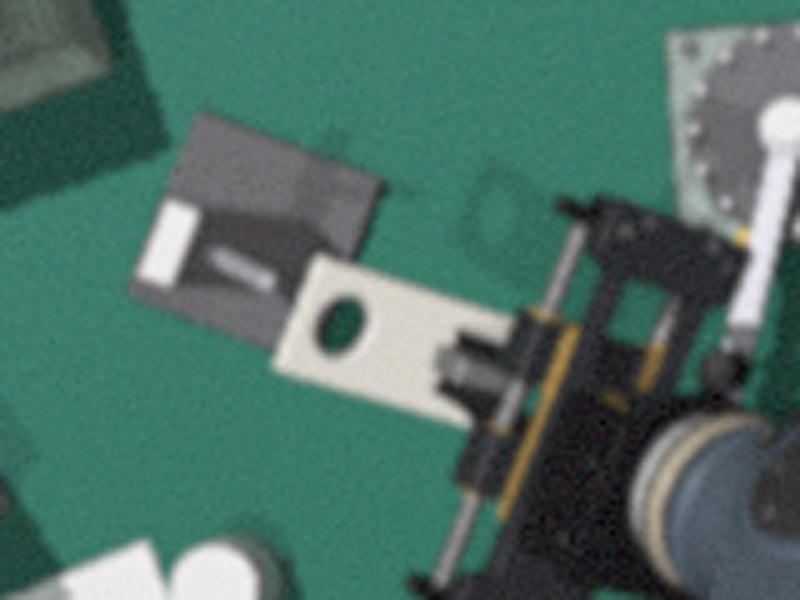

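```bash
python3 -c "
from g import *
p=cam('wrist'); o,r=st(); e=o['position']+r.apply(E_T); print(px(p,e), px(p,o['position']+r.apply(E_T-[0,0,.003])))
for t in (0,.004,.006): print(px(p,tip+t*r.apply([1,0,0])))
rep(-.03)"
```

```text
t 59.65 p [0.4916 0.2646 0.2201] x [0.263 0.662 0.701] z [ 0.258  0.652 -0.713] w 0.0115 F [ 0.4 -0.4 -0.4]
[320.82801489 149.98199952] [320.82446107 150.37051333]
[325.40857373 140.05937434]
[325.43172108 132.78430923]
[325.44338037 129.11986807]
t 59.65 p [0.4916 0.2646 0.2201] x [0.263 0.662 0.701] z [ 0.258  0.652 -0.713] w 0.0115 F [ 0.4 -0.4 -0.4]
s -0.03 shift [0.07 0.07 2.09] turn [ 0.01  0.09 -0.02] tcp [0.516 0.32  0.162]
eye [0.51  0.312 0.26 ] along 0.0531 off [-0.003  -0.0005 -0.0016] q [-0.11  0.42  2.03  1.13  0.84 -0.59]
```

```bash
python3 -m crank '0 0 0 0.2 0.07 0.5 1; 0 0 0 0 0 0.3 1; 0 0 0 0 0 0 1'; python3 -c "
from g import *
rep(-.03); p=cam('wrist','w24')"
```

```text
time: 60.02
position: [0.5021, 0.2898, 0.2027]
tool_rot: [0.766, 0.52, 0.312, -0.213]
ft_force: [-0.3, 0.5, -0.5]
grip_width: 0.0118
t 60.02 p [0.5021 0.2898 0.2027] x [0.265 0.663 0.7  ] z [ 0.257  0.652 -0.714] w 0.0118 F [-0.3  0.5 -0.5]
s -0.03 shift [-0.11  0.06  1.3 ] turn [-0.    0.11 -0.04] tcp [0.516 0.32  0.162]
eye [0.521 0.337 0.243] along 0.0214 off [-0.0007  0.0039  0.0034] q [-0.05  0.47  2.    1.19  0.8  -0.6 ]
```

View pics/w24.png

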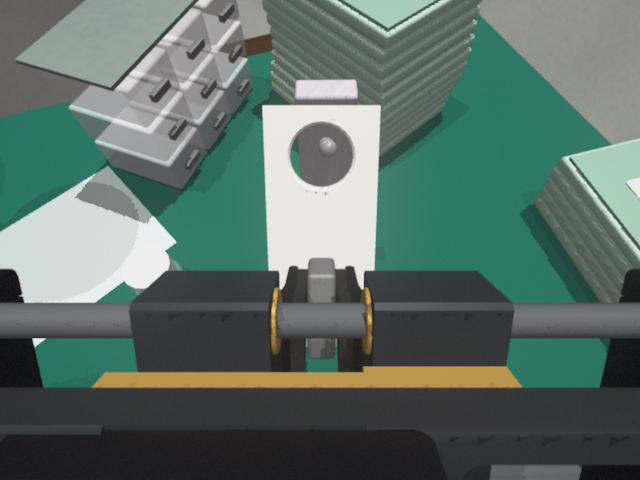

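```bash
python3 -m crank '0 0 0 0 0.08 0.4 1; 0 0 0 0 0 0.35 1; 0 0 0 0 0 0 1'; python3 -c "
from g import *
rep(-.03); p=cam('wrist','w25')"
```

```text
time: 60.45
position: [0.5136, 0.3084, 0.1802]
tool_rot: [0.766, 0.519, 0.312, -0.213]
ft_force: [-0.7, -0.2, -0.1]
grip_width: 0.0113
t 60.45 p [0.5136 0.3084 0.1802] x [0.265 0.663 0.7  ] z [ 0.258  0.651 -0.714] w 0.0113 F [-0.7 -0.2 -0.1]
s -0.03 shift [-0.1  -0.04  0.52] turn [ 0.02  0.11 -0.05] tcp [0.516 0.32  0.162]
eye [0.532 0.355 0.22 ] along -0.0098 off [0.0029 0.002  0.0029] q [-0.    0.53  1.98  1.25  0.76 -0.64]
```

View pics/w25.png

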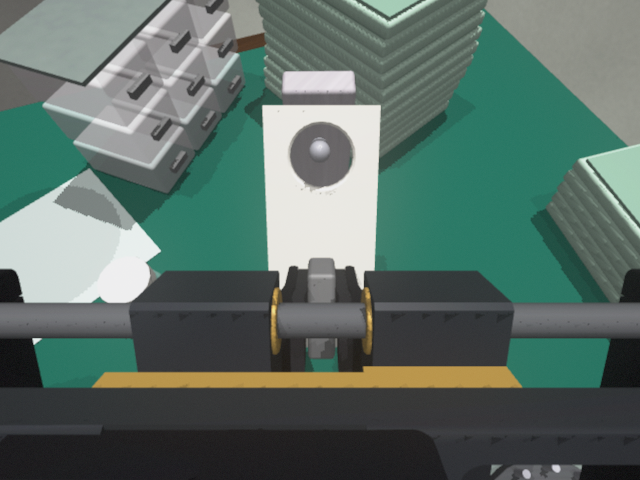

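```bash
python3 -m crank '0 0 0 -0.03 -0.03 0.4 1; 0 0 0 0 0 0.25 1; 0 0 0 0 0 0 1'; python3 -c "
from g import *
rep(-.035); p=cam('wrist','w26'); S=cam('side'); crop(S,190,270,340,400,5,'s8',1.1)"
```

```text
time: 60.88
position: [0.5195, 0.3248, 0.1607]
tool_rot: [0.767, 0.519, 0.313, -0.212]
ft_force: [0.5, -1.6, -0.0]
grip_width: 0.012
t 60.88 p [0.5195 0.3248 0.1607] x [0.265 0.663 0.7  ] z [ 0.259  0.65  -0.714] w 0.012 F [ 0.5 -1.6 -0. ]
s -0.035 shift [-0.07 -0.03 -0.  ] turn [ 0.03  0.11 -0.05] tcp [0.518 0.323 0.159]
eye [0.538 0.372 0.201] along -0.0358 off [0.002  0.0012 0.0019] q [ 0.03  0.58  1.97  1.32  0.72 -0.69]
```

View pics/w26.png

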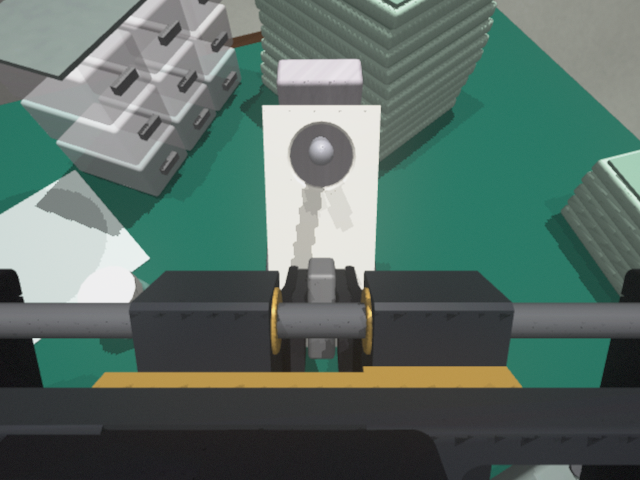

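View pics/s8.png

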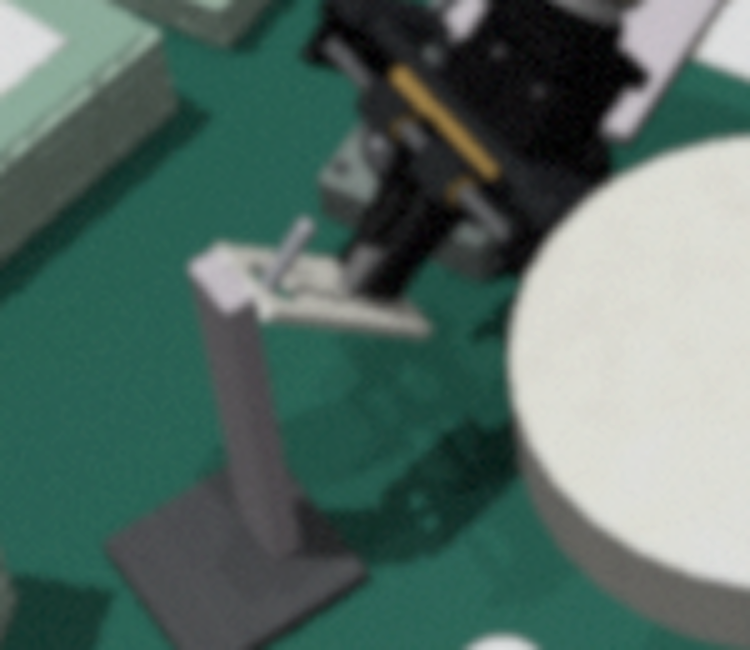

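```bash
python3 -m crank '0 0 0 -0.12 -0.02 0 1; 0 0 0 -0.1 0 0 1; 0 0 0 0 0 0 1'; python3 -c "
from g import *
rep(-.035)"
```

```text
time: 61.35
position: [0.5176, 0.3205, 0.1577]
tool_rot: [0.765, 0.519, 0.316, -0.214]
ft_force: [-0.6, 0.4, -1.1]
grip_width: 0.0118
t 61.35 p [0.5176 0.3205 0.1577] x [0.262 0.658 0.706] z [ 0.262  0.656 -0.708] w 0.0118 F [-0.6  0.4 -1.1]
s -0.035 shift [ 0.07 -0.02  0.02] turn [ 0.04  0.02 -0.03] tcp [0.518 0.323 0.159]
eye [0.536 0.367 0.198] along -0.0341 off [ 0.0004 -0.0022 -0.002 ] q [ 0.02  0.58  1.99  1.34  0.73 -0.73]
```

```bash
python3 -m crank '0 0 0 -0.12 0 0 1; 0 0 0 0 0 0 1'; python3 -c "
from g import *
rep(-.035); p=cam('wrist','w27')"
```

```text
time: 61.6
position: [0.5181, 0.3201, 0.1578]
tool_rot: [0.763, 0.518, 0.32, -0.217]
ft_force: [0.2, 0.0, -0.3]
grip_width: 0.012
t 61.6 p [0.5181 0.3201 0.1578] x [0.258 0.651 0.714] z [ 0.264  0.663 -0.7  ] w 0.012 F [ 0.2  0.  -0.3]
s -0.035 shift [ 0.07 -0.04  0.03] turn [ 0.03 -0.11 -0.01] tcp [0.518 0.323 0.159]
eye [0.536 0.366 0.199] along -0.0332 off [ 0.0008 -0.0024 -0.0019] q [ 0.01  0.59  1.99  1.36  0.74 -0.75]
```

View pics/w27.png

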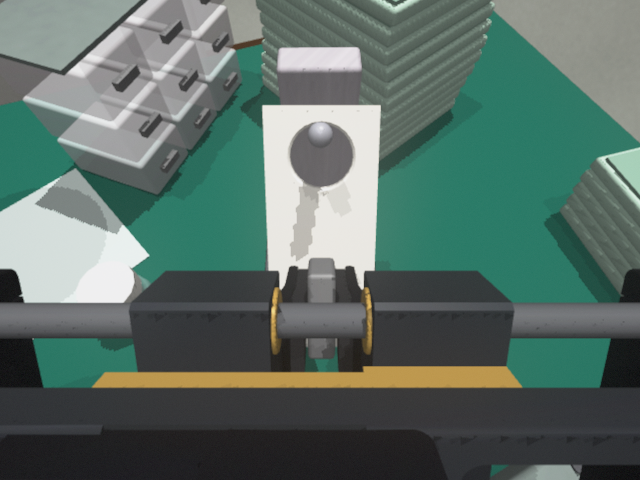

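```bash
python3 -m crank '0 0 0 0 0 0 0.1; 0 0 0 0 0 0 0; 0 0 0 0 0 0 0; 0 0 0 0 0 0 0; 0 0 0 0 0 0 0'; python3 -c "
from g import *
st(); p=cam('wrist','w28'); S=cam('side'); crop(S,190,270,340,400,5,'s9',1.1)"
```

```text
time: 62.28
position: [0.5171, 0.3185, 0.1563]
tool_rot: [0.764, 0.518, 0.319, -0.216]
ft_force: [-0.4, -0.5, 0.3]
grip_width: 0.0424
t 62.27 p [0.5171 0.3185 0.1563] x [0.26  0.654 0.711] z [ 0.263  0.66  -0.704] w 0.0424 F [-0.4 -0.5  0.3]
```

View pics/w28.png

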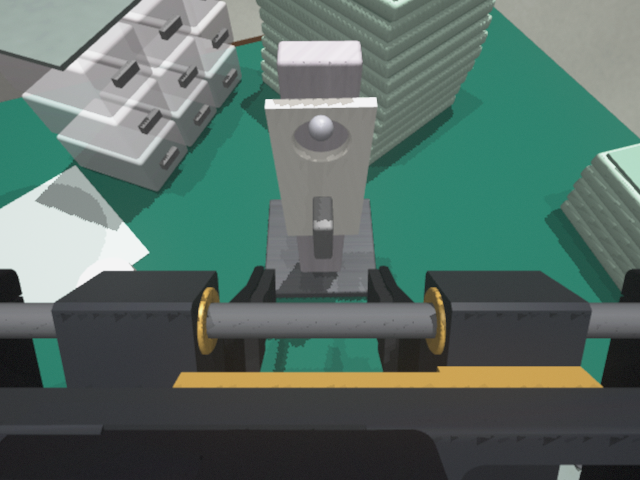

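View pics/s9.png

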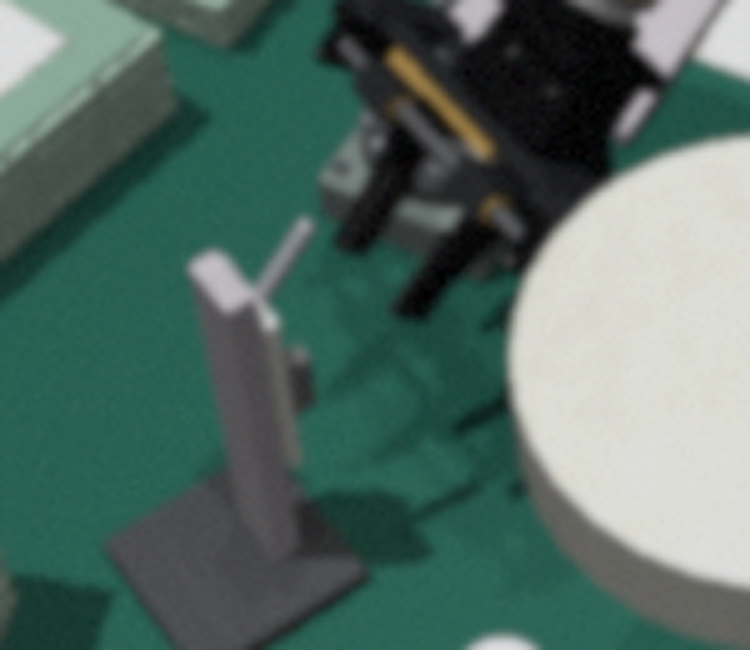

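```bash
python3 -m crank '0 0 0 0 0 -0.7 0; 0 0 0 0 0 -1 0; 0 0 0 -0.2 0 -1 0; 0 0 0 0 0 -0.5 0; 0 0 0 0 0 0 0'; python3 -m crank '0 -1 0 0 0 0 0; 0 -1 0 0 0 0 0; 0 -1 0 0 0 0 0; 0 0 0 0 0 0 0; 0 0 0 0 0 0 0'; python3 -c "
from h import *
st(); cam('wrist','w29'); S=cam('side','s10'); T=cam('top'); crop(T,110,180,430,350,2.4,'t23',1.0); crop(T,310,200,400,260,8,'t24',0.9)"
```

```text
time: 63.0
position: [0.4805, 0.2266, 0.2424]
tool_rot: [0.764, 0.519, 0.318, -0.216]
ft_force: [0.0, 0.4, 0.2]
grip_width: 0.0439
time: 63.62
position: [0.4788, 0.2289, 0.239]
tool_rot: [0.799, 0.543, 0.211, -0.147]
ft_force: [0.6, -0.1, -0.3]
grip_width: 0.0436
t 63.62 p [0.4788 0.2289 0.239 ] x [0.321 0.806 0.497] z [ 0.178  0.464 -0.868] w 0.0436 F [ 0.6 -0.1 -0.3]
```

View pics/w29.png

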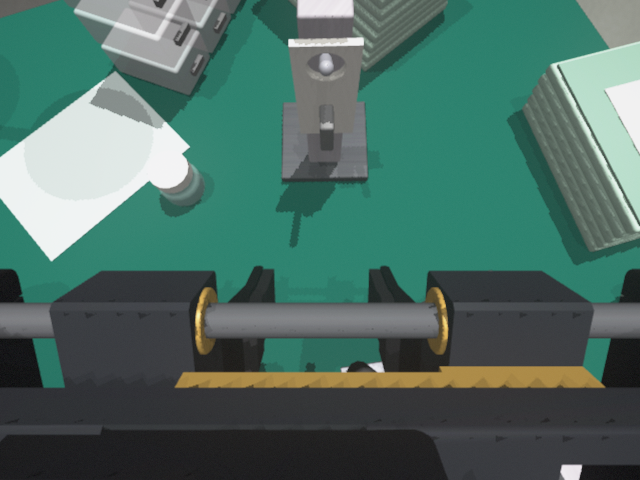

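View pics/s10.png

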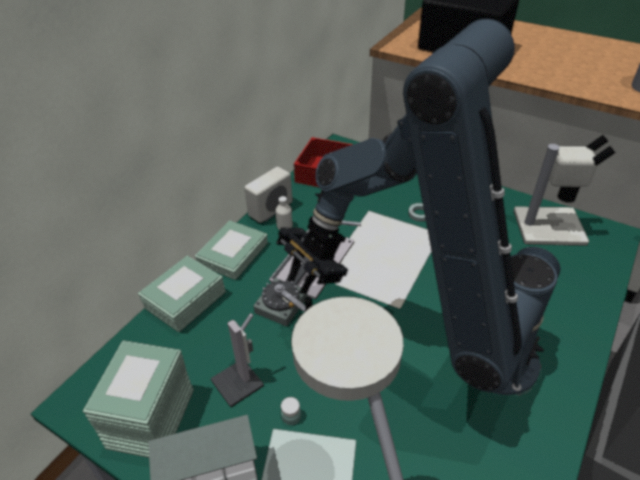

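View pics/t23.png

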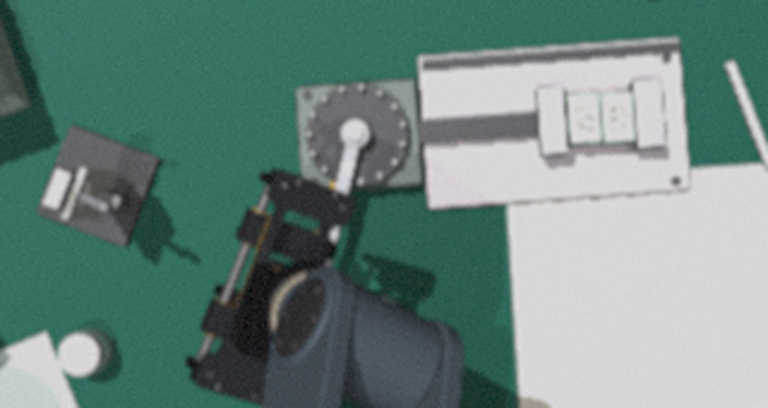

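View pics/t24.png

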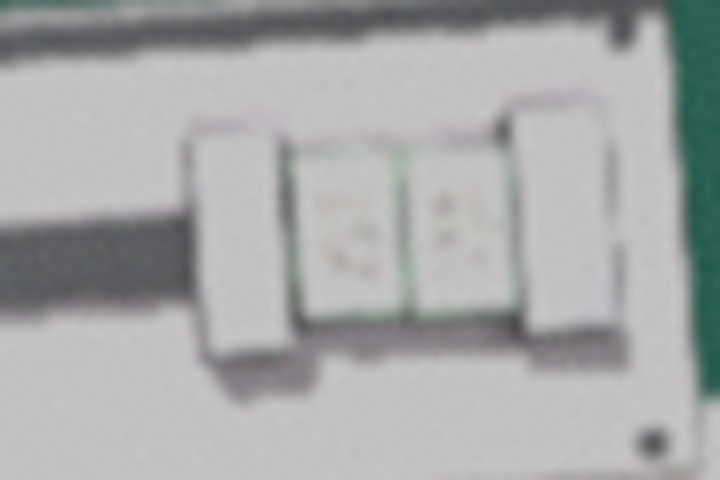

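```bash
python3 -m crank '0 -1 0 -0.5 -0.7 -0.8 0; 0 -1 0 -0.5 -0.7 -0.8 0; 0 0 0 -0.5 -0.7 -0.5 0; 0 0 0 -0.5 -0.5 0 0; 0 0 0 0 0 0 0'; python3 -c "
from h import *
st(); T=cam('top'); crop(T,110,180,430,350,2.4,'t25',1.0); S=cam('side'); crop(S,190,180,410,340,3.5,'s11',1.1)"
```

```text
time: 64.4
position: [0.3381, 0.1621, 0.2829]
tool_rot: [0.817, 0.551, 0.137, -0.099]
ft_force: [-0.1, -0.1, 1.3]
grip_width: 0.0434
t 64.4 p [0.3381 0.1621 0.2829] x [0.355 0.873 0.334] z [ 0.115  0.314 -0.943] w 0.0434 F [-0.1 -0.1  1.3]
```

View pics/t25.png

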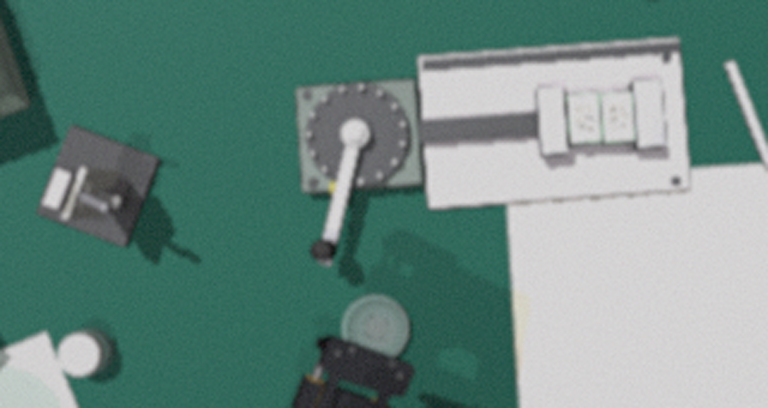

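View pics/s11.png

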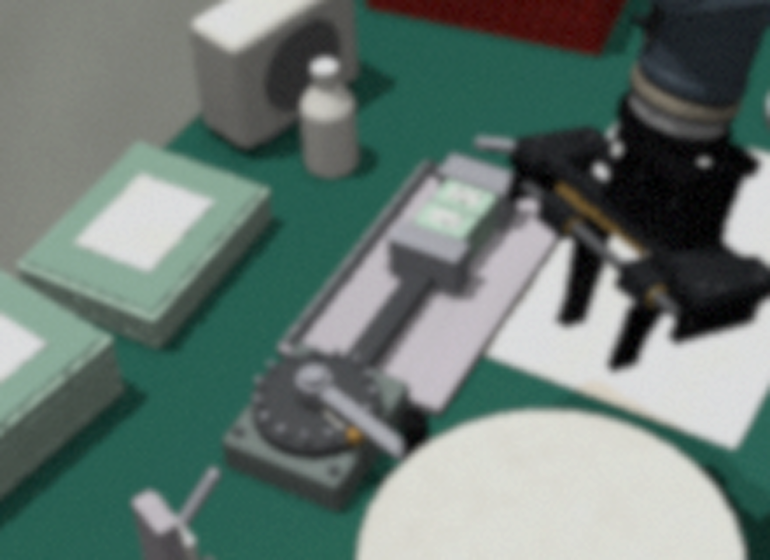

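Everything is in place: the row is clamped, the lever is at its starting end, the tag hangs on the peg and the robot is clear. I'm handing in.

```bash
python3 -c "
from rig import robot
print(robot.hand_in())"
```

```text
the job is handed in; nothing more can be done
None
```

The job is handed in at about 64 s of the 210 s allowed; no verdict came back.

**Cassettes and clamp:** Only two cassettes were on the bench, and both stand upright between the end stop and the jaw, broad sides along the row. I pumped the lever until one more stroke moved nothing and the black pad's visible strip was about half its former width. I judged the pad from pictures only; there is no reading for its joint. The lever is back at its starting end.

**Tag:** It hangs by its eye on the slanted peg, rib end down. The first grip would have turned the last joint past its range, so I set the tag down on the bench and took it again the other way round. While I tried that first grip, joint 6 read -2.855 against the listed limit of -2.85, so it was at its end or just over. I backed off at once, and the arm did not object.

**Checks that were less than perfect:**
- During pumping the cassette next to the stop shifted a few millimetres, probably the announced knock. It was about 3 mm off the middle line in the last picture I measured. I judged that acceptable and left it.
- The last pictures show the clamp row, lever and tag in place. The bystanders look unmoved, and the gripper touches nothing.

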